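# Close both catches of an instrument case on the sprung stop

### The arm

A 6-joint arm with a two-finger parallel gripper is mounted at the origin on the work surface. World frame = base frame: x ahead of the robot, y to its left, z up, the work surface at z = 0. Lengths are in m, angles in rad, forces in N, time in s.
With the tool pointing down it reaches from about 0.275 to 0.725 m from the base axis. Payload 5.6 kg.
Tool frame: the origin (TCP) lies at the very end of the fingers, on their centre line; the grasp point (between the pads) lies r.tcp_to_grasp behind it (r.tcp_to_grasp is the distance from the TCP to the grasp point, in m); y points along the fingers, x is the direction in which the jaws open and shut, and the axes are right-handed (so a half turn about y gives the same grasp; the last joint's range is limited). The gripper opens to 85 mm and grips with 20 to 120 N. Pads are 22 mm wide; open, the fingers measure 114 mm over their backs; the gripper's body (76 mm by 85 mm) begins 54 mm behind the grasp point. The pads swing forward as they close: fully open they stand 13 mm farther back than shut.
Start: joints at [1.399, 0.255, 0.108, 0, -1.424, -0.285], TCP at [0.243, 0.494, 0.231] pointing down, gripper open.
Joint ranges: [-2.95, 2.95], [-1.21, 1.97], [-1.09, 1.5], [-2.87, 1.71], [-2.94, -0.07], [-3.05, 3.05]. Speed limits (rad/s): [2.57, 2.57, 3.14, 3.14, 3.14, 3.14].

### API

Orientations are given as a unit quaternion [x, y, z, w].
In Python, from workcell import sensors, grab_frame, r, regions_of, landmark_of gives the robot as it stands.
- The arm moves only by the tool servo_tool, never from a script. Its argument "increments" is text: rows parted by semicolons, each of 5 numbers parted by spaces: the shift along the tool's x, y, z as a fraction of full scale, then the turn about the tool's y as a fraction of full scale, then the gripper's target within -1 to 1 (fully open at 1, half-way at 0, shut at -1). A call has exactly 8 rows; each row shifts and turns the pose as measured when the row begins, along the tool's axes as they then stand; what a row does not reach is not made up. Full scale, the value 1, is 150 mm for a shift and 30 degrees for a turn. A row lasts 1/8 s, in which the tool goes at most 62.5 mm and 10.7 degrees, less where a joint would pass 70% of its speed; a pose out of reach is approached as far as the arm can. A call with a number of a shift or a turn outside -1 to 1 is refused whole. A call with a gripper value outside its range is refused whole. The fingers move at their own pace and stop on an object; "squeeze" is the grip in N (left out, the last holds). Time passes only in rows, so rows that do not move let the fingers close, or fill a call up. It gives the time, the measured TCP pose, the force and the opening at its end, in the units of the state.
- sensors.read_state(): the state, without advancing time (a new reading comes with each control period).
- grab_frame(name): name is "scene" or "side" or "wrist"; returns a dict with "image" (420x560x3 uint8, red, green, blue), "mtx" (3x3 intrinsics, pixels), "xyz" and "rotation" of the camera in the world. Camera axes: x right, y down, z forward; pixel columns grow to the right and rows downward; lengths in m; the calibration is good to about 2 mm. A picture is of the moment at which its call begins. There is no depth.
- r.close_job(): hands the job in, once; it reports no verdict.
Trained networks look in the newest picture that a camera, given by its name, has taken for a name from the list of things; names that differ only in an ending like _2 or _b are one class to them, and where a whole thing is asked for, a point or a joint stands for the part that bears it (a point fixed in the world has none). Each returns a list of dicts, best first, with "conf" (0 to 1); they miss things now and then, are a little off and sometimes report something else, mostly with a low value. They report only what shows in the picture. A call takes as long as a camera call. They do not tell look-alikes from the thing itself.
- regions_of(camera, thing): "region" (420x560 bool, what is visible of it) and "point" ([column, row] in pixels, amid what is visible of it).
- landmark_of(camera, thing): "point" ([column, row] in pixels: a listed point, or the origin of a listed thing).
The state is a dict: "time": time; "qpos": joint angles; "qvel": joint speeds; "joint_efforts": joint torques, N m; "ee_pos": TCP position; "eef_rot": TCP orientation; "wrist_force": force on the tool from outside, world axes, zero at the start; "ft_torque": the same for the moment, N m; "finger_gap": finger opening in m.
Only numpy, scipy, OpenCV 4.12 (cv2) and the standard library are available. Lean on these libraries where they do the work, as an engineer would, in place of code of your own. Each camera call takes 0.05 s, during which the arm holds its last target. There are 200 camera calls.

### The job

Close the instrument case: keeping it flat on the counter, slide it so the sprung pad of the white stop pushes the orange catch on its long side fully in, then turn the case a quarter turn and do the same with the green catch on its end. Let only the pad, never the gripper, press the catches, and be gentle: the pad may give a little but must not be driven back to the end of its 20 mm travel. Leave the case lying flat on the counter with both catches in and the pad sprung out again, and do not disturb the bottles, the tub or the bowl.

Things in the scene. Friction and masses are not known exactly. Their poses are not given: they have to be found in the camera images.
- case: closed flat instrument case, aluminium with a dark lid, 150 (x) x 110 (y) x 46 (z) mm, about 0.6 kg, too wide to grasp, lying on the counter. Origin: centre of its underside; z up. The orange catch is in the middle of its +y long side, the green catch in the middle of its +x end; the -y side and the -x end are plain.
- catch_long (a joint): orange catch, 46 mm wide, 18 mm tall (11 to 29 mm above the counter), slides straight into the +y side of the case. 0 = fully out (stands 13 mm proud), 0.012 m = fully in (1 mm proud). It is stiff (about 4 N) and stays where it is pushed.
- catch_end (a joint): green catch, the same as the orange one, slides straight into the +x end of the case. 0 = out, 0.012 m = fully in.
- catch_long_face (a point): middle of the orange catch's outer face, 20 mm above the case's underside; moves with the catch
- catch_end_face (a point): middle of the green catch's outer face, 20 mm above the case's underside; moves with the catch
- stop: white bent-steel bracket fixed to the counter. Origin on the counter below the face of the pad at rest; the pad looks along -x of this frame, so the case is pushed along +x of it. The upright leg, 100 mm wide and 55 mm tall, stands 70 mm behind the pad face; from there the 26 mm thick barrel reaches to 53 mm behind the face; the foot reaches to 140 mm behind. Nothing else stands beside the pad.
- pad (a joint): the sprung pad of the stop, a black rubber-faced block 40 mm wide and 32 mm tall, centre 22 mm above the counter. 0 = sprung out, grows in m as it is pushed back, end of travel 0.020 m. It starts to give at about 8 N, after the catch it presses is fully in, and takes 12 N at the end.
- pad_face (a point): middle of the pad's front face, 22 mm above the counter; moves with the pad
- wash_bottle: bystander: clear squeeze bottle with green contents and a bent blue spout, 72 mm across, 188 mm tall, standing on the counter; origin at the centre of its underside
- tub: bystander: round black-and-red tub with white cap, 88 mm across, 125 mm tall, standing on the counter; origin at the centre of its underside
- ink_bottle: bystander: small black bottle, 36 mm across, 120 mm tall, standing on the counter; origin at the centre of its underside
- bowl: bystander: steel bowl, 100 mm across, 40 mm tall, standing on the counter; origin at the centre of its underside
Things that resemble listed ones, but are neither listed nor needed, are in the scene too. Leave any red look-alike of the stop alone.

How it is judged:
On the way, in this order (a step that is already met when the one before it is completed fails the run):
1. the orange catch is pressed in by the pad, the green one is still out (value of joint catch_long above 0.0105 m and value of joint catch_end below 0.006 m and horizontal distance between catch_long_face and pad_face below 0.03 m), for 0.1 s.
2. the green catch is pressed in by the pad (value of joint catch_end above 0.0105 m and horizontal distance between catch_end_face and pad_face below 0.03 m), for 0.1 s.
At the end, for the whole second after the job is handed in: both catches are pushed in at least 10.5 of 12 mm, the pad has sprung out again (less than 4 mm in), and the case lies flat (within 0.06 rad and 8 mm) and still on the counter, anywhere (value of joint each of catch_long, catch_end above 0.0105 m and value of joint pad below 0.004 m and angle between case's own z axis and vertical below 0.06 rad and height (world z) of case between -0.008 and 0.008 m and linear speed of case below 0.01 m/s); the robot touches nothing.
It fails at once if the pad driven back to the end of its travel (more than 18.5 of 20 mm) (value of joint pad above 0.0185 m).
It fails at once if the gripper pressing a catch (over 2 N) (contact force between the fingers and catch_long above 2 N or contact force between the fingers and catch_end above 2 N).
It fails at once if the case tipped or lifted (over 0.35 rad or 40 mm) (angle between case's own z axis and vertical above 0.35 rad or height (world z) of case above 0.04 m).
It fails at once if a bystander moved more than 30 mm or tipped (distance of any of wash_bottle, tub, ink_bottle, bowl from where it was at the start of the episode above 0.03 m or angle between any of wash_bottle, tub, ink_bottle, bowl's own z axis and vertical above 0.3 rad).
It also fails if it takes over 72 s, if anything falls off the work surface, if the arm or the gripper's body presses on something with over 40 N, if the wrist force passes 120 N, or if a joint passes its speed limit or range.

## Working session

There is one attempt and no reset: what is moved stays moved. The work goes in short steps, Python scripts to look and compute and a tool call to move; the robot and the scene stay as the last step left them, time stands still between calls to the robot, and variables do not carry over. Pictures are saved under pics/ and viewed, about 8 in all and at most 12, crops included, and the job is handed in when it is done.

Besides the shell and the picture viewer there is one more tool, called after "Request:" as a command line: name --argument value ..., lists and objects as JSON in quotes. servo_tool: Moves the arm, as the interface text tells. Its arguments: {"type":"object","properties":{"increments":{"type":"string"},"squeeze":{"type":"number"}},"required":["increments"]}

```bash
ls; mkdir -p pics
cat > h.py <<'E'
import numpy as np, cv2
from workcell import sensors, grab_frame, r, regions_of, landmark_of
def ray(f,p):
    d=f["rotation"]@np.linalg.solve(f["mtx"],[p[0],p[1],1.]); return np.array(f["xyz"]),d
def onz(f,p,z):
    f={k:np.array(v) for k,v in f.items()}
    o,d=ray(f,p); return o+d*(z-o[2])/d[2]
def proj(f,P):
    c=np.array(f["rotation"]).T@(np.array(P)-np.array(f["xyz"])); q=np.array(f["mtx"])@c; return q[:2]/q[2]
def save(f,n): cv2.imwrite("pics/"+n,cv2.cvtColor(f["image"],cv2.COLOR_RGB2BGR))
E
python3 - <<'E'
from h import *
s=sensors.read_state(); print({k:np.round(v,3) for k,v in s.items()}, r.tcp_to_grasp)
H=dict(case=0,catch_long_face=.02,catch_end_face=.02,stop=0,pad_face=.022,wash_bottle=0,tub=0,ink_bottle=0,bowl=0)
for c in("scene","side"):
    f=grab_frame(c); save(f,c+"0.png")
    print(c,np.round(f["xyz"],3))
    for t,z in H.items():
        for l in landmark_of(c,t)[:3]: print(t,round(l["conf"],2),np.round(l["point"]),np.round(onz(f,l["point"],z),3))
E
```

```text
pics
{'time': np.float64(0.0), 'qpos': array([ 1.399,  0.256,  0.107, -0.   , -1.424, -0.285]), 'qvel': array([-0.001,  0.002, -0.001, -0.   ,  0.   , -0.001]), 'joint_efforts': array([-0.0000e+00, -3.8663e+01,  2.3793e+01,  5.3650e+00, -6.0000e-03,
        0.0000e+00]), 'ee_pos': array([0.242, 0.493, 0.23 ]), 'eef_rot': array([ 0.374, -0.6  ,  0.601, -0.373]), 'wrist_force': array([-0.461, -0.231, -0.128]), 'ft_torque': array([0.026, 0.072, 0.008]), 'finger_gap': np.float64(0.085)} 0.0187
scene [0.969 0.989 0.736]Traceback (most recent call last):
  File "<stdin>", line 8, in <module>
  File "h.py", line 7, in onz
    o,d=ray(f,p); return o+d*(z-o[2])/d[2]
        ~~~^^^^^
  File "h.py", line 4, in ray
    d=f["rotation"]@np.linalg.solve(f["mtx"],[p[0],p[1],1.]); return np.array(f["xyz"]),d
      ~~~~~~~~~~~~~^~~~~~~~~~~~~~~~~~~~~~~~~~~~~~~~~~~~~~~~~
ValueError: matmul: Input operand 1 has a mismatch in its core dimension 0, with gufunc signature (n?,k),(k,m?)->(n?,m?) (size 3 is different from 4)
```

```bash
cat > h.py <<'E'
import numpy as np, cv2
from scipy.spatial.transform import Rotation as R
from workcell import sensors, grab_frame, r, regions_of, landmark_of
def onz(f,p,z):
    o=np.array(f["xyz"]); d=R.from_quat(f["rotation"]).apply(np.linalg.solve(np.array(f["mtx"]),[p[0],p[1],1.]))
    return o+d*(z-o[2])/d[2]
def proj(f,P):
    q=R.from_quat(f["rotation"]).inv().apply(np.atleast_2d(P)-np.array(f["xyz"]))@np.array(f["mtx"]).T; return q[:,:2]/q[:,2:]
def save(f,n): cv2.imwrite("pics/"+n,cv2.cvtColor(f["image"],cv2.COLOR_RGB2BGR))
E
python3 - <<'E'
from h import *
print(R.from_quat(sensors.read_state()["eef_rot"]).as_matrix().round(3))
H=dict(case=0,catch_long_face=.02,catch_end_face=.02,stop=0,pad_face=.022,wash_bottle=0,tub=0,ink_bottle=0,bowl=0)
for c in("scene","side"):
    f=grab_frame(c); save(f,c+"0.png")
    print(c,np.round(f["xyz"],3))
    for t,z in H.items():
        for l in landmark_of(c,t)[:3]: print(t,round(l["conf"],2),np.round(l["point"]),np.round(onz(f,l["point"],z),3))
a,b=[cv2.imread(f"pics/{c}0.png") for c in("scene","side")]
E
```

```text
[[-0.441 -0.001  0.897]
 [-0.897 -0.001 -0.441]
 [ 0.002 -1.     0.   ]]
scene [0.969 0.989 0.736]
case 0.56 [246. 205.] [ 0.537 -0.077  0.   ]
catch_end_face 0.65 [229. 211.] [ 0.618 -0.036  0.02 ]
stop 0.98 [397. 295.] [0.351 0.491 0.   ]
stop 0.95 [303. 249.] [0.477 0.219 0.   ]
stop 0.59 [399. 233.] [0.161 0.284 0.   ]
pad_face 0.83 [397. 291.] [0.359 0.495 0.022]
pad_face 0.72 [301. 239.] [0.475 0.199 0.022]
pad_face 0.51 [403. 228.] [0.152 0.287 0.022]
wash_bottle 0.71 [193. 173.] [ 0.638 -0.39   0.   ]
tub 0.9 [274. 307.] [0.658 0.388 0.   ]
ink_bottle 0.56 [360. 285.] [0.417 0.419 0.   ]
bowl 0.67 [172. 190.] [ 0.749 -0.287  0.   ]
side [ 0.149 -0.941  0.766]
case 0.66 [323. 240.] [ 0.546 -0.084  0.   ]
stop 0.67 [262. 182.] [0.47  0.201 0.   ]
stop 0.56 [148. 178.] [0.168 0.302 0.   ]
stop 0.48 [264. 175.] [0.486 0.236 0.   ]
pad_face 0.64 [266. 176.] [0.482 0.198 0.022]
pad_face 0.64 [206. 133.] [0.364 0.487 0.022]
pad_face 0.5 [146. 176.] [0.161 0.275 0.022]
wash_bottle 0.65 [426. 329.] [ 0.644 -0.392  0.   ]
tub 0.91 [304. 143.] [0.66  0.387 0.   ]
ink_bottle 0.65 [223. 147.] [0.407 0.422 0.   ]
bowl 0.88 [449. 288.] [ 0.752 -0.304 -0.   ]
bowl 0.55 [426. 330.] [ 0.642 -0.396  0.   ]
```

View pics/scene0.png

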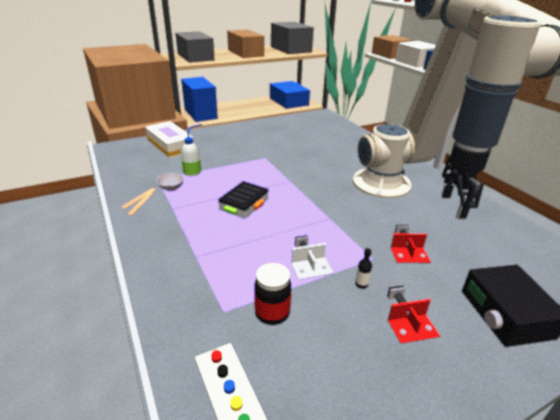

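View pics/side0.png

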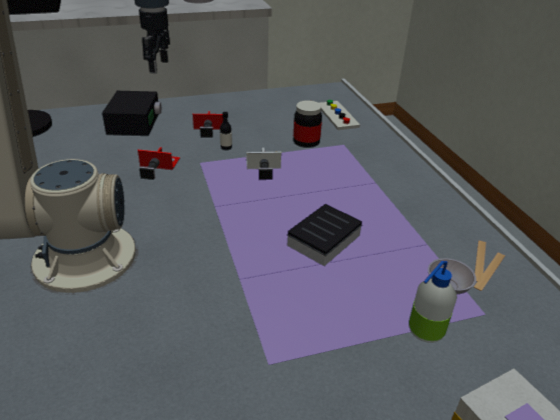

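```bash
cat >> h.py <<'E'
from scipy.optimize import minimize
def box(x0,x1,y0,y1,z0,z1): return np.array([[x,y,z] for x in(x0,x1) for y in(y0,y1) for z in(z0,z1)])
CASE0=[box(-.075,.075,-.055,.055,0,.046)]
def case(l=.013,e=.013): return CASE0+[box(-.023,.023,.055,.055+l,.011,.029),box(.075,.075+e,-.023,.023,.011,.029)]
STOP=[box(0,.012,-.02,.02,.006,.038),box(.012,.053,-.006,.006,.016,.028),box(.053,.07,-.013,.013,.009,.035),box(.07,.074,-.05,.05,0,.055),box(.07,.14,-.05,.05,0,.004)]
S=3
def sil(f,model,p):
    m=np.zeros((420*S,560*S),np.uint8); Rz=R.from_euler("z",p[2])
    for b in model:
        q=proj(f,Rz.apply(b)+[p[0],p[1],0])*S
        cv2.fillConvexPoly(m,cv2.convexHull(q.astype(np.float32)).round().astype(np.int32),1)
    return m>0
def fit(views,model,p0):
    V=[(f,cv2.resize(m.astype(np.uint8),None,fx=S,fy=S,interpolation=0)>0) for f,m in views]
    def c(p):
        t=0
        for f,m in V:
            s=sil(f,model,p); t+=1-(s&m).sum()/max(1,(s|m).sum())
        return t/len(V)
    best=min((minimize(c,np.array(p0)+[0,0,d],method="Nelder-Mead",options=dict(initial_simplex=np.array(p0)+[0,0,d]+np.array([[0,0,0],[.02,0,0],[0,.02,0],[0,0,.2]]),xatol=2e-4,fatol=1e-4)) for d in(-.25,0,.25)),key=lambda o:o.fun)
    return best.x,best.fun
def mask(cam,thing,f,at,tol=40):
    for d in regions_of(cam,thing):
        if np.hypot(*(np.array(d["point"])-proj(f,at)[0]))<tol: return d["region"],d["conf"]
    return None,0
def findcase(at,yaw,l=.013,e=.013,cams=("scene","side")):
    vs=[];F={}
    for c in cams:
        f=F[c]=grab_frame(c); m,k=mask(c,"case",f,[at[0],at[1],.025])
        print(c,round(k,2),None if m is None else m.sum())
        if m is not None: vs.append((f,m))
    p,e_=fit(vs,case(l,e),[*at,yaw]); print("case",p.round(4),"deg",np.degrees(p[2]).round(1),"cost",round(e_,3)); return p,F
E
python3 - <<'E'
from h import *
p,F=findcase((.541,-.08),.5)
vs=[]
for c in F:
    m,k=mask(c,"stop",F[c],[.48,.25,.02],30); print(k, None if m is None else m.sum()); 
    if m is not None: vs.append((F[c],m))
s,e=fit(vs,STOP,[.48,.2,1.57]); print("stop",s.round(4),np.degrees(s[2]),e)
for v in vs: print(fit([v],STOP,s))
out=[]
for c in F:
    f=F[c]; im=cv2.resize(cv2.cvtColor(f["image"],cv2.COLOR_RGB2BGR),None,fx=S,fy=S,interpolation=cv2.INTER_CUBIC)
    for M,q in((case(),p),(STOP,s)):
        cs,_=cv2.findContours(sil(f,M,q).astype(np.uint8),0,2); cv2.drawContours(im,cs,-1,(0,0,255),1)
    u=(proj(f,[.51,.08,.02])[0]*S).astype(int); out.append(im[u[1]-200:u[1]+200,u[0]-200:u[0]+200])
cv2.imwrite("pics/fit.png",np.hstack(out))
E
```

```text
scene 0.78 1243
side 0.96 2855
case [ 0.5443 -0.0841  0.5837] deg 33.4 cost 0.057
0.9 1258
0.64 774
stop [0.4799 0.2016 1.3827] 79.22225854088803 0.07038516071126605
(array([0.47785894, 0.20262247, 1.37241897]), np.float64(0.0411946446961895))
(array([0.4808034 , 0.20033481, 1.36864784]), np.float64(0.053952321204516984))
```

View pics/fit.png

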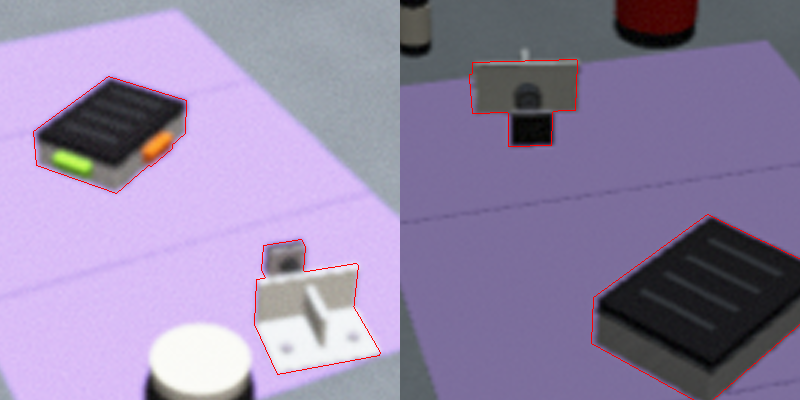

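```bash
cat >> h.py <<'E'
def st():
    s=sensors.read_state(); M=R.from_quat(s["eef_rot"]).as_matrix()
    return s,np.array(s["ee_pos"]),np.arctan2(M[1,0],M[0,0]),M
def plan(xyz,psi_deg,n=8,g=1):
    s,p,a,M=st(); da=(np.radians(psi_deg)-a+np.pi)%(2*np.pi)-np.pi
    if -170<psi_deg<-185: pass
    D=(np.array(xyz)-p)/n; rows=[]
    for k in range(n):
        b=a+da*k/n; rows.append("%.3f %.3f %.3f %.3f %g"%((D@[np.cos(b),np.sin(b),0])/.15,-D[2]/.15,(D@[-np.sin(b),np.cos(b),0])/.15,-np.degrees(da)/n/30,g))
    print("p",p.round(4),"psi",np.degrees(a).round(1),"tilt",(M[2,1]+1).round(5),"F",np.round(s["wrist_force"],1),"t",round(s["time"],2),"j6",round(s["qpos"][5],2)); print("; ".join(rows))
SP=np.array([.4795,.2016]); TH=np.radians(79); U=np.array([np.cos(TH),np.sin(TH)]); V=np.array([-U[1],U[0]])
def rel(c): d=np.array(c[:2])-SP; return d@U,d@V
E
python3 -c "
from h import *
plan([.544,-.084,.2],-146.6,12)"
```

```text
p [0.2426 0.4936 0.2313] psi -116.2 tilt 0.0 F [ 0.8 -0.2  0. ] t 1.4 j6 -0.28
0.214 0.017 0.292 0.085 1; 0.201 0.017 0.301 0.085 1; 0.187 0.017 0.310 0.085 1; 0.174 0.017 0.318 0.085 1; 0.159 0.017 0.325 0.085 1; 0.145 0.017 0.332 0.085 1; 0.130 0.017 0.338 0.085 1; 0.115 0.017 0.343 0.085 1; 0.100 0.017 0.348 0.085 1; 0.084 0.017 0.352 0.085 1; 0.069 0.017 0.355 0.085 1; 0.053 0.017 0.358 0.085 1
```

Request:
servo_tool --increments "0.21 0 0.29 0.085 1; 0.2 0 0.3 0.085 1; 0.19 0 0.31 0.085 1; 0.17 0 0.32 0.085 1; 0.16 0 0.32 0.085 1; 0.14 0 0.33 0.085 1; 0.13 0 0.34 0.085 1; 0.11 0 0.34 0.085 1"

```text
time: 2.4
ee_pos: [0.4466, 0.1015, 0.2318]
eef_rot: [0.259, -0.657, 0.658, -0.261]
wrist_force: [2.1, 0.5, 0.9]
finger_gap: 0.0854
```

```bash
python3 -c "
from h import *
plan([.544,-.084,.09],-146.6,8)"
```

```text
p [0.4466 0.1015 0.2318] psi -136.8 tilt 1e-05 F [2.1 0.5 0.9] t 2.4 j6 0.19
0.047 0.118 0.168 0.041 1; 0.043 0.118 0.169 0.041 1; 0.039 0.118 0.170 0.041 1; 0.036 0.118 0.171 0.041 1; 0.032 0.118 0.172 0.041 1; 0.028 0.118 0.172 0.041 1; 0.025 0.118 0.173 0.041 1; 0.021 0.118 0.173 0.041 1
```

Request:
servo_tool --increments "0.05 0.1 0.17 0.04 1; 0.04 0.12 0.17 0.04 1; 0.04 0.12 0.17 0.04 1; 0.04 0.12 0.17 0.04 1; 0.03 0.12 0.17 0.04 1; 0.03 0.12 0.17 0.04 1; 0.03 0.12 0.18 0.04 1; 0.02 0.12 0.18 0.04 1"

```text
time: 3.4
ee_pos: [0.5492, -0.0948, 0.0893]
eef_rot: [0.198, -0.678, 0.678, -0.205]
wrist_force: [0.3, -0.2, 0.5]
finger_gap: 0.0853
```

```bash
python3 -c "
from h import *
plan([.544,-.084,.05],-146.6,8)"
```

```text
p [ 0.5492 -0.0948  0.0893] psi -146.9 tilt 5e-05 F [ 0.3 -0.2  0.5] t 3.4 j6 0.47
-0.001 0.033 -0.010 -0.001 1; -0.001 0.033 -0.010 -0.001 1; -0.001 0.033 -0.010 -0.001 1; -0.001 0.033 -0.010 -0.001 1; -0.001 0.033 -0.010 -0.001 1; -0.001 0.033 -0.010 -0.001 1; -0.001 0.033 -0.010 -0.001 1; -0.001 0.033 -0.010 -0.001 1
```

Request:
servo_tool --increments "0 0.06 -0.04 0 1; 0 0.06 -0.03 0 1; 0 0.05 -0.01 0 1; 0 0.04 0 0 1; 0 0.03 0 0 1; 0 0.02 0 0 1; 0 0.02 0 0 1; 0 0 0 0 1"

```text
time: 4.4
ee_pos: [0.543, -0.0841, 0.0449]
eef_rot: [0.198, -0.678, 0.678, -0.205]
wrist_force: [-0.3, 0.4, -0.6]
finger_gap: 0.0855
```

Request:
servo_tool --increments "0 0.02 0 0 1; 0 0.02 0 0 1; 0 0.015 0 0 1; 0 0.015 0 0 1; 0 0.01 0 0 1; 0 0.01 0 0 1; 0 0.01 0 0 1; 0 0.01 0 0 1"

```text
time: 5.4
ee_pos: [0.5434, -0.0842, 0.0333]
eef_rot: [0.198, -0.677, 0.679, -0.206]
wrist_force: [-3.4, 2.8, 11.9]
finger_gap: 0.0855
```

```bash
python3 -c "
from h import *
p=st()[1]; plan([*(p[:2]*.5+.5*np.array([.433,-.044])),p[2]-.018],-146.9-22)"
```

```text
p [ 0.5434 -0.0842  0.0333] psi -146.9 tilt 6e-05 F [-3.4  2.8 11.9] t 5.4 j6 0.45
0.029 0.015 -0.039 0.092 1; 0.031 0.015 -0.038 0.092 1; 0.033 0.015 -0.036 0.092 1; 0.035 0.015 -0.035 0.092 1; 0.036 0.015 -0.033 0.092 1; 0.038 0.015 -0.031 0.092 1; 0.039 0.015 -0.029 0.092 1; 0.041 0.015 -0.027 0.092 1
```

Request:
servo_tool --increments "0.03 0.013 -0.04 0.1 1; 0.03 0.013 -0.04 0.1 1; 0.033 0.013 -0.036 0.1 1; 0.035 0.013 -0.035 0.1 1; 0.036 0.013 -0.033 0.1 1; 0.038 0.013 -0.031 0.1 1; 0.039 0.013 -0.03 0.1 1; 0.04 0.013 -0.03 0.1 1"

```text
time: 6.4
ee_pos: [0.5163, -0.068, 0.036]
eef_rot: [0.034, -0.697, 0.711, -0.083]
wrist_force: [2.6, -4.1, 8.1]
finger_gap: 0.0854
```

```bash
python3 -c "
from h import *
p=st()[1]
q,F=findcase(p[:2],np.radians(33.4-20)); print(rel(q))
plan([.433,-.044,p[2]-.018],-191)"
```

```text
scene 0.95 1097
side 0 None
case [ 0.5437 -0.0789  0.6049] deg 34.7 cost 0.165
(np.float64(-0.26311590929132417), np.float64(-0.11654786907372919))
p [ 0.5159 -0.0675  0.0359] psi -170.5 tilt 0.00254 F [ 1.4 -1.  10.1] t 6.6 j6 -0.05
0.065 0.015 -0.031 0.086 1; 0.066 0.015 -0.028 0.086 1; 0.067 0.015 -0.025 0.086 1; 0.068 0.015 -0.022 0.086 1; 0.069 0.015 -0.019 0.086 1; 0.070 0.015 -0.016 0.086 1; 0.071 0.015 -0.012 0.086 1; 0.071 0.015 -0.009 0.086 1
```

```bash
python3 -c "
from h import *
o=[]
for c in ('scene','side'):
    f=grab_frame(c); im=cv2.cvtColor(f['image'],cv2.COLOR_RGB2BGR); u=proj(f,[.53,-.07,.03])[0].astype(int)
    o.append(cv2.resize(im[u[1]-65:u[1]+65,u[0]-65:u[0]+65],(390,390)))
cv2.imwrite('pics/d.png',np.hstack(o))
print(st()[3].round(3))"
```

```text
[[-0.984  0.07   0.164]
 [-0.165 -0.013 -0.986]
 [-0.067 -0.997  0.025]]
```

View pics/d.png

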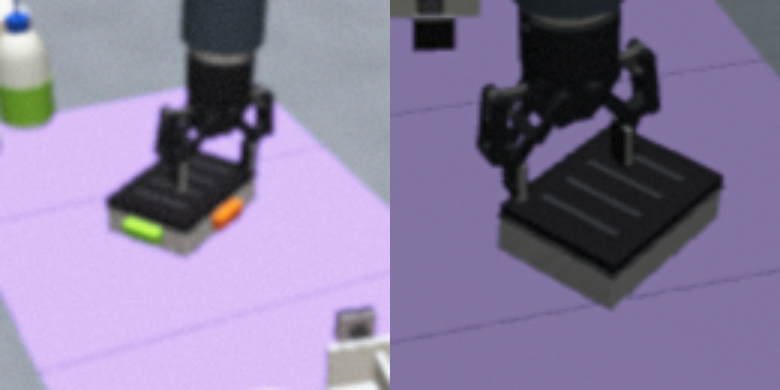

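Request:
servo_tool --increments "0 -0.1 0 0 1; 0 -0.15 0 0 1; 0 -0.15 0 0 1; 0 -0.15 0 0 1; 0 0 0 0 1; 0 0 0 0 1; 0 0 0 0 1; 0 0 0 0 1"

```text
time: 7.7
ee_pos: [0.508, -0.0663, 0.1221]
eef_rot: [0.035, -0.698, 0.711, -0.082]
wrist_force: [0.3, 0.1, -0.6]
finger_gap: 0.0853
```

```bash
cat >> h.py <<'E'
def pt(c,x,y): 
    R2=np.array([[np.cos(c[2]),-np.sin(c[2])],[np.sin(c[2]),np.cos(c[2])]]); return np.array(c[:2])+R2@[x,y]
E
python3 -c "
from h import *
q,F=findcase((.544,-.084),.6); print(rel(q)); print(st()[3].round(3))
P=pt(q,0,-.055-.04); print(P); plan([*P,.09],33.4-180)"
```

```text
scene 0.58 1249
side 0.88 2885
case [ 0.5439 -0.0838  0.5833] deg 33.4 cost 0.071
(np.float64(-0.2679069836808151), np.float64(-0.11768888657837255))
[[-0.984  0.068  0.164]
 [-0.165 -0.013 -0.986]
 [-0.065 -0.998  0.024]]
[ 0.5962285  -0.16313475]
p [ 0.5083 -0.0662  0.1224] psi -170.5 tilt 0.0024 F [ 0.1 -0.3  0.5] t 7.9 j6 -0.04
-0.059 0.027 0.092 -0.100 1; -0.054 0.027 0.095 -0.100 1; -0.049 0.027 0.097 -0.100 1; -0.044 0.027 0.100 -0.100 1; -0.039 0.027 0.102 -0.100 1; -0.033 0.027 0.104 -0.100 1; -0.028 0.027 0.105 -0.100 1; -0.022 0.027 0.107 -0.100 1
```

```bash
cat >> h.py <<'E'
def plan(xyz,psi_deg,n=8,g=1,arc=None):
    s,p,a,M=st(); da=(np.radians(psi_deg)-a+np.pi)%(2*np.pi)-np.pi
    rows=[];cur=p.copy()
    for k in range(n):
        if arc is None: D=(np.array(xyz)-p)/n
        else:  # arc=(centre): rotate position about centre with the tool
            rr=p[:2]-arc; nx=np.array(arc)+R.from_euler("z",da*(k+1)/n).as_matrix()[:2,:2]@rr
            D=np.array([*(nx-cur[:2]),(xyz[2]-p[2])/n])
        cur=cur+D; T=(M@R.from_euler("y",-da*k/n).as_matrix()).T@D/.15
        rows.append("%.3f %.3f %.3f %.3f %g"%(*T,-np.degrees(da)/n/30,g))
    print("p",p.round(4),"psi",np.degrees(a).round(1),"tilt",M[2].round(3),"F",np.round(s["wrist_force"],1),"t",round(s["time"],2),"j6",round(s["qpos"][5],2)); print("; ".join(rows)); return cur
E
python3 -c "
from h import *
q=[.5439,-.0838,.5833]
P=pt(q,0,-.055-.03); print(P); plan([*P,.10],33.4-180)"
```

```text
[ 0.59071641 -0.15474522]
p [ 0.5083 -0.0662  0.1224] psi -170.5 tilt [-0.065 -0.998  0.024] F [ 0.1 -0.3  0.5] t 7.9 j6 -0.04
-0.054 0.024 0.084 -0.100 1; -0.050 0.024 0.086 -0.100 1; -0.045 0.024 0.089 -0.100 1; -0.041 0.024 0.091 -0.100 1; -0.036 0.024 0.093 -0.100 1; -0.031 0.024 0.095 -0.100 1; -0.026 0.024 0.096 -0.100 1; -0.021 0.024 0.097 -0.100 1
```

Request:
servo_tool --increments "-0.07 0.025 0.11 -0.133 1; -0.06 0.025 0.115 -0.133 1; -0.055 0.025 0.12 -0.133 1; -0.05 0.025 0.12 -0.133 1; -0.04 0.025 0.125 -0.133 1; -0.035 0.025 0.125 -0.133 1; 0 0 0 0 1; 0 0 0 0 1"

```text
time: 8.9
ee_pos: [0.5919, -0.1543, 0.1047]
eef_rot: [0.186, -0.665, 0.687, -0.228]
wrist_force: [-0.6, -0.3, 0.3]
finger_gap: 0.0854
```

```bash
python3 -c "
from h import *
q=[.5439,-.0838,.5833]
P=pt(q,0,-.055-.022); print(P); plan([*P,.006],33.4-180,6)"
```

```text
[ 0.58631016 -0.14806802]
p [ 0.5919 -0.1543  0.1047] psi -145.8 tilt [-0.048 -0.998  0.047] F [-0.6 -0.3  0.3] t 8.9 j6 0.58
0.007 0.109 -0.014 0.004 1; 0.007 0.109 -0.014 0.004 1; 0.007 0.109 -0.014 0.004 1; 0.007 0.109 -0.014 0.004 1; 0.007 0.109 -0.014 0.004 1; 0.007 0.109 -0.014 0.004 1
```

Request:
servo_tool --increments "0.005 0.11 -0.005 0 1; 0.005 0.11 -0.005 0 1; 0.005 0.11 -0.005 0 1; 0.005 0.11 -0.01 0 1; 0.005 0.1 -0.015 0 1; 0.005 0.08 -0.015 0 1; 0.005 0.03 -0.01 0 1; 0 0 0 0 1"

```text
time: 9.9
ee_pos: [0.5875, -0.1469, 0.0062]
eef_rot: [0.185, -0.664, 0.687, -0.229]
wrist_force: [0.5, -0.5, 0.5]
finger_gap: 0.0852
```

```bash
python3 -c "
from h import *
q=[.5439,-.0838,.5833]
P=pt(q,0,-.055-.011); print(P); plan([*P,.006],33.4-180,4)
I=pt(q,.09,0); print('arc'); plan([0,0,.006],-146.6-22,8,arc=I); plan([0,0,.006],-146.6-44.4,8,arc=I)"
```

```text
[ 0.58025156 -0.13888687]
p [ 0.5875 -0.1469  0.0062] psi -145.9 tilt [-0.051 -0.998  0.049] F [ 0.5 -0.5  0.5] t 9.9 j6 0.56
0.003 -0.001 -0.018 0.006 1; 0.003 -0.001 -0.018 0.006 1; 0.003 -0.001 -0.018 0.006 1; 0.003 -0.001 -0.018 0.006 1
arc
p [ 0.5875 -0.1469  0.0062] psi -145.9 tilt [-0.051 -0.998  0.049] F [ 0.5 -0.5  0.5] t 9.9 j6 0.56
0.024 -0.003 -0.030 0.095 1; 0.024 -0.003 -0.030 0.095 1; 0.024 -0.003 -0.030 0.095 1; 0.024 -0.002 -0.030 0.095 1; 0.024 -0.002 -0.030 0.095 1; 0.024 -0.002 -0.030 0.095 1; 0.024 -0.002 -0.030 0.095 1; 0.024 -0.002 -0.030 0.095 1
p [ 0.5875 -0.1469  0.0062] psi -145.9 tilt [-0.051 -0.998  0.049] F [ 0.5 -0.5  0.5] t 9.9 j6 0.56
0.047 -0.005 -0.061 0.188 1; 0.047 -0.005 -0.061 0.188 1; 0.047 -0.005 -0.061 0.188 1; 0.047 -0.005 -0.061 0.188 1; 0.047 -0.004 -0.061 0.188 1; 0.047 -0.004 -0.061 0.188 1; 0.047 -0.004 -0.061 0.188 1; 0.047 -0.003 -0.061 0.188 1
```

Request:
servo_tool --increments "0.005 -0.001 -0.02 0 1; 0.005 -0.001 -0.02 0 1; 0.005 -0.001 -0.02 0 1; 0.024 -0.003 -0.035 0.095 1; 0.024 -0.003 -0.035 0.095 1; 0.024 -0.003 -0.035 0.095 1; 0.024 -0.003 -0.035 0.095 1; 0.024 -0.003 -0.035 0.095 1"

```text
time: 10.9
ee_pos: [0.5531, -0.1269, 0.0085]
eef_rot: [0.094, -0.687, 0.706, -0.144]
wrist_force: [0.6, -1.8, -0.8]
finger_gap: 0.0854
```

```bash
python3 -c "
from h import *
q,F=findcase((.53,-.07),.4)
I=pt(q,.09,0); s=st(); print('gap',(np.linalg.inv([[np.cos(q[2]),-np.sin(q[2])],[np.sin(q[2]),np.cos(q[2])]])@(s[1][:2]-q[:2])))
plan([0,0,.006],-191,8,arc=I)"
```

```text
scene 0.73 1302
side 0.74 1604
case [ 0.5287 -0.0622  0.3239] deg 18.6 cost 0.259
gap [ 0.00299938 -0.0689374 ]
p [ 0.5535 -0.1266  0.0086] psi -160.4 tilt [-0.067 -0.997  0.039] F [-0.3 -0.2 -0. ] t 11.1 j6 0.26
0.029 -0.001 -0.040 0.128 1; 0.029 -0.001 -0.040 0.128 1; 0.029 -0.001 -0.040 0.128 1; 0.029 -0.001 -0.040 0.128 1; 0.029 -0.001 -0.040 0.128 1; 0.029 -0.001 -0.040 0.128 1; 0.029 -0.000 -0.040 0.128 1; 0.029 -0.000 -0.040 0.128 1
```

Request:
servo_tool --increments "0.02 0.002 -0.042 0.135 1; 0.025 0.002 -0.042 0.135 1; 0.03 0.002 -0.042 0.135 1; 0.03 0.002 -0.042 0.135 1; 0.03 0.002 -0.042 0.135 1; 0.03 0.002 -0.042 0.135 1; 0.03 0.002 -0.042 0.135 1; 0.03 0.002 -0.042 0.135 1"

```text
time: 12.1
ee_pos: [0.5208, -0.0859, 0.0084]
eef_rot: [-0.111, -0.696, 0.708, 0.049]
wrist_force: [-2.0, -3.5, 3.0]
finger_gap: 0.0858
```

```bash
python3 -c "
from h import *
q,F=findcase((.52,-.03),-.15);print('rel',rel(q))
I=pt(q,.09,0); s=st(); print('gap',(np.linalg.inv([[np.cos(q[2]),-np.sin(q[2])],[np.sin(q[2]),np.cos(q[2])]])@(s[1][:2]-q[:2])))
plan([0,0,.006],-191,8,arc=I)"
```

```text
scene 0.96 1352
side 0.71 1193
case [ 0.5328 -0.0199 -0.2229] deg -12.8 cost 0.315
rel (np.float64(-0.20730219794315613), np.float64(-0.09455502772190859))
gap [ 0.00310492 -0.06611643]
p [ 0.5212 -0.0851  0.008 ] psi 167.2 tilt [-0.088 -0.996  0.005] F [-0.5  0.1 -0.8] t 12.3 j6 -0.43
-0.002 0.002 0.002 -0.008 1; -0.002 0.002 0.002 -0.008 1; -0.002 0.002 0.002 -0.008 1; -0.002 0.002 0.002 -0.008 1; -0.002 0.002 0.002 -0.008 1; -0.002 0.002 0.002 -0.008 1; -0.002 0.002 0.002 -0.008 1; -0.002 0.002 0.002 -0.008 1
```

Request:
servo_tool --increments "0 0 0.08 0 1; 0 -0.1 0.06 0 1; 0 -0.2 0 0.2 1; 0 -0.2 0 0.3 0.7; 0 -0.15 0 0.3 0.7; 0 0 0 0.3 0.7; 0 0 0 0.3 0.7; 0 0 0 0.3 0.7"

```text
time: 13.3
ee_pos: [0.5083, -0.1092, 0.1156]
eef_rot: [0.413, 0.605, -0.584, -0.35]
wrist_force: [-0.1, 0.2, -0.2]
finger_gap: 0.0726
```

```bash
python3 -c "
from h import *
q,F=findcase((.53,-.02),-.2);print('rel',rel(q))
P=pt(q,.075+.034,0);print(P)
plan([*P,.09],79,7,.7)"
```

```text
scene 0.56 1322
side 0.7 2303
case [ 0.533  -0.0187 -0.2374] deg -13.6 cost 0.121
rel (np.float64(-0.2060638355394913), np.float64(-0.09457818131432585))
[ 0.63896345 -0.04436292]
p [ 0.5081 -0.1089  0.1148] psi 115.0 tilt [-0.06  -0.996 -0.072] F [ 1.   0.5 -0.4] t 13.5 j6 -1.27
0.005 0.033 -0.137 0.171 0.7; 0.017 0.033 -0.136 0.171 0.7; 0.029 0.033 -0.134 0.171 0.7; 0.041 0.033 -0.131 0.171 0.7; 0.052 0.033 -0.127 0.171 0.7; 0.063 0.033 -0.121 0.171 0.7; 0.074 0.033 -0.115 0.171 0.7
```

Request:
servo_tool --increments "0.005 0.033 -0.137 0.171 0.7; 0.017 0.033 -0.136 0.171 0.7; 0.03 0.033 -0.134 0.171 0.7; 0.04 0.033 -0.131 0.171 0.7; 0.052 0.033 -0.127 0.171 0.7; 0.063 0.033 -0.121 0.171 0.7; 0.074 0.033 -0.115 0.171 0.7; 0 0 0 0 0.7"

```text
time: 14.5
ee_pos: [0.642, -0.044, 0.0907]
eef_rot: [0.57, 0.471, -0.433, -0.516]
wrist_force: [-0.7, 0.2, -0.6]
finger_gap: 0.0726
```

```bash
python3 -c "
from h import *
q,F=findcase((.53,-.02),-.2);print('rel',rel(q))
P=pt(q,.075+.03,0);print(P)
plan([*P,.006],77,6,.7)"
```

```text
scene 0.59 1354
side 0.78 2603
case [ 0.5333 -0.02   -0.2209] deg -12.7 cost 0.055
rel (np.float64(-0.20729663169676932), np.float64(-0.09505644238042167))
[ 0.63570538 -0.04302802]
p [ 0.641  -0.0448  0.0917] psi 79.4 tilt [-0.007 -0.996 -0.093] F [ 0.1  0.4 -0.6] t 14.7 j6 -1.97
0.001 0.094 0.015 0.013 0.7; 0.001 0.094 0.015 0.013 0.7; 0.001 0.094 0.015 0.013 0.7; 0.001 0.094 0.015 0.013 0.7; 0.001 0.094 0.015 0.013 0.7; 0.001 0.094 0.015 0.013 0.7
```

Request:
servo_tool --increments "0 0.1 0.005 0.01 0.7; 0 0.1 0.01 0.01 0.7; 0 0.1 0.015 0.01 0.7; 0 0.1 0.015 0.01 0.7; 0 0.09 0.015 0.01 0.7; 0 0.07 0.015 0.01 0.7; 0 0 0 0 0.7; 0 0 0 0 0.7"

```text
time: 15.7
ee_pos: [0.6355, -0.0453, 0.0003]
eef_rot: [0.577, 0.461, -0.423, -0.524]
wrist_force: [-0.1, 0.0, -0.6]
finger_gap: 0.0724
```

```bash
python3 -c "
from h import *
q=[.5333,-.02,-.2209]
s=st(); print('gap',(np.linalg.inv([[np.cos(q[2]),-np.sin(q[2])],[np.sin(q[2]),np.cos(q[2])]])@(s[1][:2]-q[:2])))
c=np.array(q[:2])+V*.095; print(c); P=c-V*.086
plan([*P,.007],79,16,.7)"
```

```text
gap [ 0.10527896 -0.00226554]
[ 0.44004542 -0.00187315]
p [ 6.355e-01 -4.530e-02  3.000e-04] psi 77.6 tilt [-0.005 -0.996 -0.091] F [-0.1  0.  -0.6] t 15.7 j6 -2.02
0.001 -0.007 0.047 -0.003 0.7; 0.001 -0.007 0.047 -0.003 0.7; 0.001 -0.007 0.047 -0.003 0.7; 0.001 -0.007 0.047 -0.003 0.7; 0.001 -0.007 0.047 -0.003 0.7; 0.001 -0.007 0.047 -0.003 0.7; 0.001 -0.007 0.047 -0.003 0.7; 0.002 -0.007 0.047 -0.003 0.7; 0.002 -0.007 0.047 -0.003 0.7; 0.002 -0.007 0.047 -0.003 0.7; 0.002 -0.007 0.047 -0.003 0.7; 0.002 -0.007 0.047 -0.003 0.7; 0.002 -0.007 0.047 -0.003 0.7; 0.002 -0.007 0.047 -0.003 0.7; 0.002 -0.007 0.047 -0.003 0.7; 0.002 -0.007 0.047 -0.003 0.7
```

Request:
servo_tool --increments "0 -0.015 0.03 0 0.7; 0 -0.015 0.045 0 0.7; 0 -0.01 0.05 -0.005 0.7; 0 -0.007 0.05 -0.005 0.7; 0 -0.006 0.05 -0.005 0.7; 0 -0.006 0.05 -0.005 0.7; 0 -0.006 0.05 -0.005 0.7; 0 -0.006 0.05 -0.005 0.7"

```text
time: 16.7
ee_pos: [0.579, -0.0321, 0.0084]
eef_rot: [0.574, 0.468, -0.426, -0.519]
wrist_force: [2.8, -1.5, -1.2]
finger_gap: 0.0728
```

```bash
cat >> h.py <<'E'
def gap(q):
    s=st(); g=R.from_euler("z",-q[2]).apply([*(s[1][:2]-q[:2]),0]); print("tool in case",g[:2].round(4),"rel u,v",np.round(rel(q),4))
E
python3 -c "
from h import *
q,F=findcase((.50,-.01),-.2); gap(q)
c=SP-.207*U;  P=c-V*.0855
plan([*P,.007],79,8,.7)"
```

```text
scene 0.88 1165
side 0.55 2581
case [ 0.4896 -0.0117 -0.2003] deg -11.5 cost 0.119
tool in case [ 0.0916 -0.0024] rel u,v [-0.2074 -0.0506]
p [ 0.5789 -0.0323  0.0083] psi 78.5 tilt [-0.004 -0.995 -0.097] F [-0.2  0.7 -0. ] t 16.9 j6 -2.06
0.003 -0.004 0.047 -0.002 0.7; 0.003 -0.004 0.047 -0.002 0.7; 0.003 -0.004 0.047 -0.002 0.7; 0.003 -0.004 0.047 -0.002 0.7; 0.003 -0.004 0.047 -0.002 0.7; 0.003 -0.004 0.047 -0.002 0.7; 0.003 -0.004 0.047 -0.002 0.7; 0.003 -0.004 0.047 -0.002 0.7
```

Request:
servo_tool --increments "0 -0.004 0.042 0 0.7; 0 -0.004 0.042 0 0.7; 0 -0.004 0.042 0 0.7; 0 -0.004 0.042 0 0.7; 0 -0.004 0.042 0 0.7; 0 -0.004 0.042 0 0.7; 0 -0.004 0.042 0 0.7; 0 -0.004 0.042 0 0.7"

```text
time: 17.9
ee_pos: [0.5277, -0.0216, 0.0084]
eef_rot: [0.575, 0.468, -0.426, -0.518]
wrist_force: [4.2, 0.1, -0.8]
finger_gap: 0.0727
```

Request:
servo_tool --increments "0 0 -0.08 0 0.7; 0 0 -0.08 0 0.7; 0 -0.15 -0.08 0 0.7; 0 -0.2 0 0 1; 0 -0.2 0 -0.2 1; 0 -0.1 0 -0.33 1; -0.1 0 0 -0.33 1; -0.1 0 0 -0.33 1"

```text
time: 18.9
ee_pos: [0.5627, -0.0577, 0.1131]
eef_rot: [0.41, 0.607, -0.587, -0.346]
wrist_force: [0.4, -0.5, -0.0]
finger_gap: 0.0853
```

```bash
python3 -c "
from h import *
q,F=findcase((.44,0),-.2); gap(q)
P=pt(q,0,-.055-.035); print(P)
plan([*P,.09],169,8,1)"
```

```text
scene 0.71 1329
side 0.6 2617
case [ 4.375e-01 -4.000e-04 -1.951e-01] deg -11.2 cost 0.055
tool in case [ 0.1334 -0.0318] rel u,v [-0.2063  0.0026]
[ 0.42009762 -0.08867562]
p [ 0.5623 -0.0574  0.1125] psi 114.6 tilt [-0.06  -0.996 -0.072] F [ 0.5  1.  -0.7] t 19.1 j6 -1.37
0.027 0.009 0.120 -0.227 1; 0.041 0.009 0.115 -0.227 1; 0.054 0.009 0.110 -0.227 1; 0.067 0.009 0.103 -0.227 1; 0.078 0.009 0.094 -0.227 1; 0.089 0.009 0.084 -0.227 1; 0.098 0.009 0.073 -0.227 1; 0.106 0.009 0.061 -0.227 1
```

Request:
servo_tool --increments "0.027 0.009 0.12 -0.227 1; 0.04 0.009 0.115 -0.227 1; 0.054 0.009 0.11 -0.227 1; 0.067 0.009 0.103 -0.227 1; 0.078 0.009 0.094 -0.227 1; 0.09 0.009 0.084 -0.227 1; 0.098 0.009 0.073 -0.227 1; 0.106 0.009 0.06 -0.227 1"

```text
time: 20.1
ee_pos: [0.417, -0.0869, 0.0877]
eef_rot: [-0.095, -0.698, 0.709, 0.032]
wrist_force: [0.2, -0.8, -0.0]
finger_gap: 0.0851
```

```bash
python3 -c "
from h import *
q,F=findcase((.44,0),-.2); gap(q)
P=pt(q,0,-.055-.03); print(P)
plan([*P,.006],169,6,1)"
```

```text
scene 0.89 1307
side 0.64 2381
case [ 0.4384 -0.0008 -0.1948] deg -11.2 cost 0.103
tool in case [-0.0032 -0.0884] rel u,v [-0.2065  0.0018]
[ 0.42191356 -0.08415677]
p [ 0.4181 -0.0869  0.0881] psi 169.5 tilt [-0.091 -0.996  0.007] F [ 1.3 -0.3  0.7] t 20.3 j6 -0.42
0.005 0.091 -0.004 0.003 1; 0.005 0.091 -0.004 0.003 1; 0.005 0.091 -0.004 0.003 1; 0.005 0.091 -0.004 0.003 1; 0.005 0.091 -0.004 0.003 1; 0.005 0.091 -0.004 0.003 1
```

Request:
servo_tool --increments "0.005 0.1 0 0 1; 0.005 0.1 0 0 1; 0.005 0.1 0 0 1; 0.005 0.1 -0.005 0 1; 0.005 0.09 -0.005 0 1; 0.005 0.06 -0.005 0 1; 0 0 -0.04 0 1; 0 0 -0.04 0 1"

```text
time: 21.3
ee_pos: [0.4328, -0.0713, 0.0049]
eef_rot: [-0.105, -0.698, 0.708, 0.037]
wrist_force: [0.1, 0.3, 0.2]
finger_gap: 0.085
```

```bash
python3 -c "
from h import *
q=[.4384,-.0008,-.1948]; gap(q)
P=SP-.080*U-.066*U
plan([*P,.007],169,24,1)"
```

```text
tool in case [ 0.0081 -0.0702] rel u,v [-0.2065  0.0017]
p [ 0.4328 -0.0713  0.0049] psi 168.5 tilt [-0.098 -0.995  0.004] F [0.1 0.3 0.2] t 21.3 j6 -0.5
0.002 -0.001 -0.036 -0.001 1; 0.002 -0.001 -0.036 -0.001 1; 0.002 -0.001 -0.036 -0.001 1; 0.002 -0.001 -0.036 -0.001 1; 0.002 -0.001 -0.036 -0.001 1; 0.002 -0.001 -0.036 -0.001 1; 0.002 -0.001 -0.036 -0.001 1; 0.002 -0.001 -0.036 -0.001 1; 0.002 -0.001 -0.036 -0.001 1; 0.002 -0.001 -0.036 -0.001 1; 0.002 -0.001 -0.036 -0.001 1; 0.002 -0.001 -0.036 -0.001 1; 0.002 -0.001 -0.036 -0.001 1; 0.002 -0.001 -0.036 -0.001 1; 0.002 -0.001 -0.036 -0.001 1; 0.002 -0.001 -0.036 -0.001 1; 0.002 -0.001 -0.036 -0.001 1; 0.002 -0.001 -0.036 -0.001 1; 0.002 -0.001 -0.036 -0.001 1; 0.002 -0.001 -0.036 -0.001 1; 0.002 -0.001 -0.036 -0.001 1; 0.002 -0.001 -0.036 -0.001 1; 0.002 -0.001 -0.036 -0.001 1; 0.002 -0.001 -0.036 -0.001 1
```

Request:
servo_tool --increments "0.004 -0.001 -0.05 -0.002 1; 0.004 -0.001 -0.05 -0.002 1; 0.004 -0.001 -0.05 -0.002 1; 0.004 -0.001 -0.05 -0.002 1; 0.004 -0.001 -0.05 -0.002 1; 0.004 -0.001 -0.05 -0.002 1; 0.004 -0.001 -0.05 -0.002 1; 0.004 -0.001 -0.05 -0.002 1"

```text
time: 22.3
ee_pos: [0.439, -0.0078, 0.0055]
eef_rot: [-0.102, -0.697, 0.709, 0.035]
wrist_force: [0.1, -1.9, -2.5]
finger_gap: 0.0854
```

```bash
python3 -c "
from h import *
q,F=findcase((.449,.055),-.2); gap(q)
P=SP-.08*U-.066*U
plan([*P,.007],169,8,1)"
```

```text
scene 0.86 1434
side 0.93 1037
case [ 0.4424  0.0589 -0.1886] deg -10.8 cost 0.318
tool in case [ 0.0099 -0.0659] rel u,v [-0.1471  0.0092]
p [ 0.4397 -0.0077  0.0059] psi 169.0 tilt [-0.097 -0.995  0.006] F [-0.4  0.5  0.1] t 22.5 j6 -0.66
0.001 -0.001 -0.056 -0.000 1; 0.001 -0.001 -0.056 -0.000 1; 0.001 -0.001 -0.056 -0.000 1; 0.001 -0.001 -0.056 -0.000 1; 0.001 -0.001 -0.056 -0.000 1; 0.001 -0.001 -0.056 -0.000 1; 0.001 -0.001 -0.056 -0.000 1; 0.001 -0.001 -0.056 -0.000 1
```

Request:
servo_tool --increments "-0.008 0 -0.05 -0.001 1; -0.008 0 -0.05 -0.001 1; -0.008 0 -0.05 -0.001 1; -0.008 0 -0.05 -0.001 1; -0.008 0 -0.05 -0.001 1; -0.008 0 -0.05 0 1; -0.008 0 -0.05 0 1; -0.008 0 -0.05 0 1"

```text
time: 23.5
ee_pos: [0.4604, 0.0517, 0.0058]
eef_rot: [-0.1, -0.697, 0.709, 0.034]
wrist_force: [-0.8, -3.2, -0.2]
finger_gap: 0.0853
```

```bash
python3 -c "
from h import *
q,F=findcase((.456,.12),-.2); gap(q)
for c in F:
  for n,z in (('catch_long_face',.02),('pad_face',.022)):
    for l in landmark_of(c,n)[:3]: 
      w=onz(F[c],l['point'],z); print(c,n,round(l['conf'],2),w.round(4),np.round(rel(w),4))
P=SP-.07*U-.066*U
plan([*P,.007],169,8,1)
o=[]
for c in F:
    f=F[c]; im=cv2.cvtColor(f['image'],cv2.COLOR_RGB2BGR); u=proj(f,[.46,.13,.03])[0].astype(int)
    o.append(cv2.resize(im[u[1]-65:u[1]+65,u[0]-65:u[0]+65],(390,390),interpolation=2))
cv2.imwrite('pics/e.png',np.hstack(o))"
```

```text
scene 0.94 1621
side 0.95 1072
case [ 0.4632  0.1185 -0.1812] deg -10.4 cost 0.3
tool in case [ 0.0098 -0.0659] rel u,v [-0.0847  0.0001]
scene catch_long_face 0.58 [0.4842 0.1827 0.02  ] [-0.0177 -0.0082]
scene pad_face 0.7 [0.3622 0.4908 0.022 ] [0.2615 0.1704]
scene pad_face 0.52 [0.1569 0.2815 0.022 ] [0.0169 0.3319]
scene pad_face 0.43 [0.4722 0.1934 0.022 ] [-0.0094  0.0056]
side pad_face 0.73 [0.164  0.2878 0.022 ] [0.0244 0.3261]
side pad_face 0.65 [0.37   0.5062 0.022 ] [0.2781 0.1656]
side pad_face 0.51 [ 0.7271 -0.325   0.022 ] [-0.4697 -0.3435]
p [0.4605 0.0513 0.006 ] psi 169.1 tilt [-0.095 -0.995  0.008] F [-0.2 -0.6 -0.6] t 23.9 j6 -0.78
0.008 -0.002 -0.013 0.000 1; 0.008 -0.002 -0.013 0.000 1; 0.008 -0.002 -0.013 0.000 1; 0.008 -0.002 -0.013 0.000 1; 0.008 -0.002 -0.013 0.000 1; 0.008 -0.002 -0.013 0.000 1; 0.008 -0.002 -0.013 0.000 1; 0.008 -0.002 -0.013 0.000 1
```

View pics/e.png

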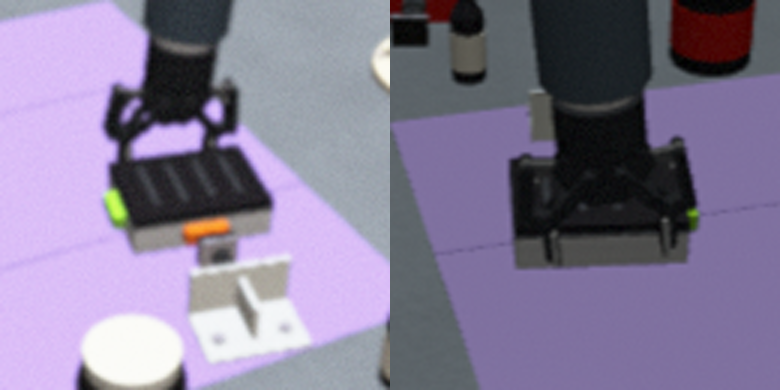

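Request:
servo_tool --increments "0 -0.001 -0.03 0 1; 0 -0.001 -0.03 0 1; 0 -0.001 -0.02 0 1; 0 -0.001 -0.02 0 1; 0 -0.001 -0.02 0 1; 0 -0.001 -0.02 0 1; 0 -0.001 -0.02 0 1; 0 -0.001 -0.02 0 1"

```text
time: 24.9
ee_pos: [0.463, 0.0745, 0.0062]
eef_rot: [-0.1, -0.694, 0.712, 0.037]
wrist_force: [1.3, -8.4, 0.3]
finger_gap: 0.0852
```

```bash
python3 -c "
from h import *
s,p,a,M=st(); print(rel(p))
q,F=findcase((.47,.135),-.19,l=.005,cams=('scene',)); gap(q)"
```

```text
(np.float64(-0.12791068406426284), np.float64(-0.008029004962201707))
scene 0.98 1421
case [ 0.4666  0.1393 -0.2021] deg -11.6 cost 0.167
tool in case [ 0.0095 -0.0639] rel u,v [-0.0636  0.0008]
```

Request:
servo_tool --increments "0 0 -0.012 0 1; 0 0 -0.012 0 1; 0 0 -0.012 0 1; 0 0 -0.012 0 1; 0 0 -0.012 0 1; 0 0 -0.012 0 1; 0 0 -0.012 0 1; 0 0 -0.012 0 1"

```text
time: 26.0
ee_pos: [0.4632, 0.0801, 0.0065]
eef_rot: [-0.099, -0.689, 0.717, 0.041]
wrist_force: [0.7, -12.7, 3.4]
finger_gap: 0.0852
```

```bash
python3 -c "
from h import *
s,p,a,M=st(); print(rel(p),a)
q,F=findcase((.47,.139),-.19,l=.002,cams=('scene',)); gap(q)"
```

```text
(np.float64(-0.12233564508305474), np.float64(-0.007139279010140127)) 2.943178612623747
scene 0.7 1462
case [ 0.4661  0.1476 -0.2419] deg -13.9 cost 0.156
tool in case [ 0.0133 -0.0661] rel u,v [-0.0556  0.0028]
```

Request:
servo_tool --increments "0 0 -0.014 0 1; 0 0 -0.014 0 1; 0 0 -0.014 0 1; 0 0 -0.014 0 1; 0 0 -0.014 0 1; 0 0 -0.012 0 1; 0 0 -0.01 0 1; 0 0 -0.01 0 1"

```text
time: 27.1
ee_pos: [0.4622, 0.0804, 0.0068]
eef_rot: [-0.098, -0.679, 0.726, 0.046]
wrist_force: [0.8, -10.6, 2.2]
finger_gap: 0.0855
```

```bash
python3 -c "
from h import *
s,p,a,M=st(); print(rel(p),a,M.round(3))
q,F=findcase((.47,.139),-.19,l=.002,cams=('scene',)); gap(q)
f=F['scene']; im=cv2.cvtColor(f['image'],cv2.COLOR_RGB2BGR); u=proj(f,[.47,.17,.03])[0].astype(int)
cv2.imwrite('pics/f.png',cv2.resize(im[u[1]-40:u[1]+40,u[0]-40:u[0]+40],(560,560),interpolation=2))"
```

```text
(np.float64(-0.12222975405801267), np.float64(-0.006168109747199461)) 2.93947085904735 [[-0.977  0.065 -0.205]
 [ 0.2   -0.074 -0.977]
 [-0.079 -0.995  0.059]]
scene 0.67 1568
case [ 0.4674  0.1504 -0.2159] deg -12.4 cost 0.099
tool in case [ 0.01   -0.0694] rel u,v [-0.0526  0.0021]
```

View pics/f.png

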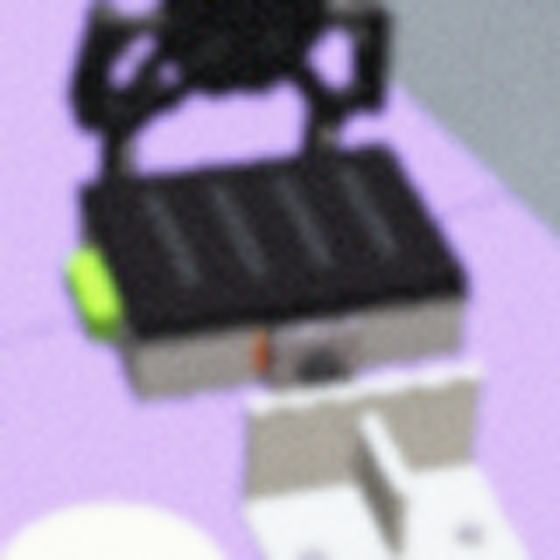

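Request:
servo_tool --increments "0 0 0.06 0 1; 0 0 0.1 0 1; 0 -0.2 0.05 0 1; 0 -0.25 0 0 1; 0 -0.25 0 0 1; 0 0 0 0 1; 0 0 0 0 1; 0 0 0 0 1"

```text
time: 28.2
ee_pos: [0.4483, 0.0557, 0.116]
eef_rot: [-0.099, -0.681, 0.724, 0.046]
wrist_force: [0.3, -0.1, 0.5]
finger_gap: 0.0855
```

```bash
python3 -c "
from h import *
q,F=findcase((.466,.145),-.19,l=.001); gap(q)
for c in F:
    for l in landmark_of(c,'pad_face')[:3]: 
      w=onz(F[c],l['point'],.022); print(c,round(l['conf'],2),np.round(rel(w),4))
f=F['scene']; im=cv2.cvtColor(f['image'],cv2.COLOR_RGB2BGR); u=proj(f,[.47,.17,.03])[0].astype(int)
cv2.imwrite('pics/g.png',cv2.resize(im[u[1]-40:u[1]+40,u[0]-40:u[0]+40],(480,480),interpolation=2))
P=SP+.022*U+rel(q)[1]*V; plan([*P,.12],np.degrees(q[2])+180)"
```

```text
scene 0 None
side 0.85 2130
case [ 0.4693  0.1427 -0.1839] deg -10.5 cost 0.046
tool in case [-0.0047 -0.0892] rel u,v [-0.0598 -0.0012]
scene 0.58 [0.2616 0.1637]
scene 0.54 [0.017  0.3388]
scene 0.51 [-0.0015 -0.0015]
side 0.63 [0.0038 0.318 ]
side 0.54 [-0.0029  0.0032]
side 0.47 [0.2745 0.163 ]
p [0.4486 0.0559 0.1163] psi 168.4 tilt [-0.081 -0.995  0.053] F [ 0.1  0.5 -0.2] t 28.5 j6 -0.81
-0.002 -0.010 -0.142 -0.004 1; -0.002 -0.010 -0.142 -0.004 1; -0.003 -0.010 -0.142 -0.004 1; -0.003 -0.010 -0.142 -0.004 1; -0.003 -0.010 -0.142 -0.004 1; -0.004 -0.010 -0.142 -0.004 1; -0.004 -0.010 -0.142 -0.004 1; -0.004 -0.010 -0.142 -0.004 1
```

View pics/g.png

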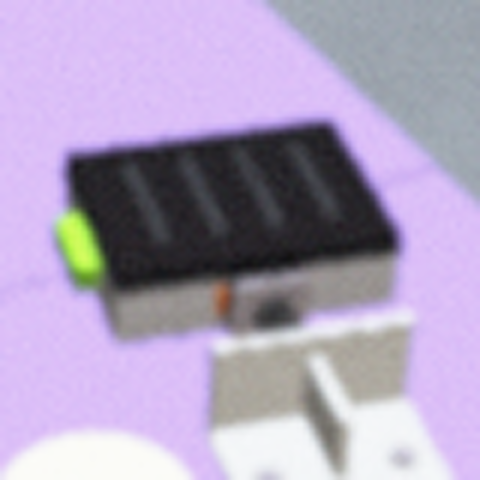

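Request:
servo_tool --increments "0 -0.01 -0.142 -0.004 1; 0 -0.01 -0.142 -0.004 1; 0 -0.01 -0.142 -0.004 1; -0.005 -0.01 -0.142 -0.004 1; -0.005 -0.01 -0.142 -0.004 1; -0.005 -0.01 -0.142 -0.004 1; -0.005 -0.01 -0.142 -0.004 1; -0.005 -0.01 -0.142 -0.004 1"

```text
time: 29.5
ee_pos: [0.4873, 0.2347, 0.1191]
eef_rot: [-0.092, -0.681, 0.725, 0.039]
wrist_force: [0.6, 0.1, 0.9]
finger_gap: 0.0849
```

```bash
python3 -c "
from h import *
s,p,a,M=st(); print(rel(p))
P=SP+.020*U; plan([*P,.008],170,8)"
```

```text
(np.float64(0.03394182104508913), np.float64(-0.0013774001330285025))
p [0.4873 0.2347 0.1191] psi 169.5 tilt [-0.08  -0.995  0.055] F [0.6 0.1 0.9] t 29.5 j6 -1.04
0.009 0.093 0.007 -0.002 1; 0.009 0.093 0.007 -0.002 1; 0.009 0.093 0.007 -0.002 1; 0.009 0.093 0.007 -0.002 1; 0.009 0.093 0.007 -0.002 1; 0.009 0.093 0.006 -0.002 1; 0.009 0.093 0.006 -0.002 1; 0.009 0.093 0.006 -0.002 1
```

Request:
servo_tool --increments "0.009 0.095 0.005 0 1; 0.009 0.095 0.005 0 1; 0.009 0.095 0.005 0 1; 0.009 0.095 0.005 0 1; 0.009 0.095 0.005 0 1; 0.009 0.09 0.005 0 1; 0.009 0.09 0.005 0 1; 0.009 0.08 0.005 0 1"

```text
time: 30.5
ee_pos: [0.48, 0.2188, -0.0004]
eef_rot: [-0.091, -0.68, 0.727, 0.042]
wrist_force: [-0.0, 0.4, -0.2]
finger_gap: 0.0849
```

```bash
python3 -c "
from h import *
s,p,a,M=st(); print(rel(p))
P=SP-.055*U; plan([*P,.008],169.5,8)"
```

```text
(np.float64(0.01697317928603948), np.float64(0.0028094259970008043))
p [ 4.800e-01  2.188e-01 -4.000e-04] psi 169.3 tilt [-0.075 -0.995  0.06 ] F [-0.   0.4 -0.2] t 30.5 j6 -1.08
-0.003 -0.003 0.060 -0.001 1; -0.003 -0.003 0.060 -0.001 1; -0.003 -0.003 0.060 -0.001 1; -0.002 -0.003 0.060 -0.001 1; -0.002 -0.003 0.060 -0.001 1; -0.002 -0.003 0.060 -0.001 1; -0.002 -0.003 0.060 -0.001 1; -0.002 -0.003 0.060 -0.001 1
```

Request:
servo_tool --increments "0 -0.006 0.04 0 1; 0 -0.006 0.06 0 1; 0 -0.006 0.07 0 1; 0 -0.006 0.075 0 1; 0 -0.004 0.075 0 1; 0 -0.002 0.075 0 1; 0 -0.001 0.075 0 1; 0 -0.001 0.075 0 1"

```text
time: 31.5
ee_pos: [0.4637, 0.1346, 0.0103]
eef_rot: [-0.092, -0.681, 0.726, 0.042]
wrist_force: [0.2, 1.7, -2.1]
finger_gap: 0.0854
```

```bash
python3 -c "
from h import *
s,p,a,M=st(); print(rel(p))
q,F=findcase(p[:2]-.066*U,-.19,l=.001); gap(q)
I=pt(q,.09,0); plan([0,0,.008],169-45,8,arc=I)"
```

```text
(np.float64(-0.06880544446316411), np.float64(0.002675387353436722))
scene 0.86 870
side 0.8 2371
case [ 0.4554  0.0682 -0.1934] deg -11.1 cost 0.251
tool in case [-0.0046  0.067 ] rel u,v [-0.1356 -0.0018]
p [0.4638 0.1348 0.0103] psi 169.2 tilt [-0.077 -0.995  0.057] F [ 0.8 -0.   0.5] t 31.7 j6 -0.97
-0.047 0.002 -0.060 0.189 1; -0.047 0.003 -0.060 0.189 1; -0.047 0.004 -0.060 0.189 1; -0.047 0.004 -0.060 0.189 1; -0.047 0.005 -0.060 0.189 1; -0.047 0.006 -0.060 0.189 1; -0.047 0.006 -0.060 0.189 1; -0.047 0.007 -0.060 0.189 1
```

Request:
servo_tool --increments "0.04 -0.001 0.062 -0.18 1; 0.042 0 0.063 -0.18 1; 0.042 0.002 0.063 -0.18 1; 0.042 0.003 0.063 -0.18 1; 0.042 0.003 0.063 -0.18 1; 0.042 0.003 0.063 -0.18 1; 0.042 0.003 0.063 -0.18 1; 0.042 0.003 0.063 -0.18 1"

```text
time: 32.7
ee_pos: [0.4267, 0.0564, 0.0106]
eef_rot: [0.191, -0.646, 0.705, -0.221]
wrist_force: [-1.2, 0.4, -0.9]
finger_gap: 0.0853
```

```bash
python3 -c "
from h import *
s,p,a,M=st(); print(rel(p))
q,F=findcase(p[:2]+.066*np.array([-np.sin(a),np.cos(a)]),a-np.pi,l=.001); gap(q)
I=pt(q,.09,0); plan([0,0,.008],259,8,arc=I)"
```

```text
(np.float64(-0.15261713077620195), np.float64(0.024135416841896126))
scene 0.97 1013
side 0.77 2592
case [ 4.6690e-01  4.9000e-03 -5.6686e+00] deg -324.8 cost 0.164
tool in case [-0.0026  0.0651] rel u,v [-0.1955 -0.0251]
p [0.4271 0.0566 0.0108] psi -146.4 tilt [-0.017 -0.995  0.093] F [-0.7 -0.1 -0.3] t 32.9 j6 -0.1
0.038 0.008 0.064 -0.189 1; 0.038 0.008 0.064 -0.189 1; 0.038 0.008 0.064 -0.189 1; 0.038 0.009 0.064 -0.189 1; 0.038 0.009 0.064 -0.189 1; 0.038 0.009 0.064 -0.189 1; 0.038 0.009 0.064 -0.189 1; 0.038 0.009 0.064 -0.189 1
```

Works very well (yaw 35°). Second half of the arc.

Request:
servo_tool --increments "0.04 0.007 0.064 -0.18 1; 0.04 0.007 0.064 -0.18 1; 0.04 0.007 0.064 -0.18 1; 0.04 0.007 0.064 -0.18 1; 0.04 0.007 0.064 -0.18 1; 0.04 0.007 0.064 -0.18 1; 0.04 0.007 0.064 -0.18 1; 0.04 0.007 0.064 -0.18 1"

```text
time: 33.9
ee_pos: [0.4558, -0.0255, 0.0077]
eef_rot: [0.441, -0.52, 0.583, -0.441]
wrist_force: [-3.6, 1.6, 2.9]
finger_gap: 0.0856
```

```bash
python3 -c "
from h import *
s,p,a,M=st(); print(rel(p))
q,F=findcase(p[:2]+.066*np.array([-np.sin(a),np.cos(a)]),a+np.pi,l=.001); gap(q)
I=pt(q,.09,0); plan([0,0,.008],259,8,arc=I)"
```

```text
(np.float64(-0.2274151367262029), np.float64(-0.02001060162327006))
scene 0.97 1196
side 0.7 2351
case [ 0.5198 -0.0347  1.3539] deg 77.6 cost 0.084
tool in case [-0.0042  0.0638] rel u,v [-0.2242 -0.0847]
p [ 0.4566 -0.0251  0.008 ] psi -103.0 tilt [ 0.054 -0.996  0.072] F [-1.1  0.3 -0.9] t 34.1 j6 0.89
0.002 0.000 0.003 -0.008 1; 0.002 0.000 0.003 -0.008 1; 0.002 0.000 0.003 -0.008 1; 0.002 0.000 0.003 -0.008 1; 0.002 0.000 0.003 -0.008 1; 0.002 0.000 0.003 -0.008 1; 0.002 0.000 0.003 -0.008 1; 0.002 0.000 0.003 -0.008 1
```

Request:
servo_tool --increments "0 0 -0.08 -0.008 1; 0 -0.15 -0.06 -0.01 1; 0 -0.25 0 -0.01 1; 0 -0.25 0.05 -0.01 1; 0 -0.02 0.3 -0.01 1; 0 -0.02 0.35 0 1; 0 -0.02 0.35 0 1; 0 -0.02 0.3 0 1"

```text
time: 35.1
ee_pos: [0.6256, -0.0492, 0.1355]
eef_rot: [0.444, -0.515, 0.58, -0.449]
wrist_force: [0.1, 0.2, -0.4]
finger_gap: 0.0857
```

```bash
python3 -c "
from h import *
q,F=findcase((.52,-.035),1.35,l=.001); gap(q)
f=F['scene']; im=cv2.cvtColor(f['image'],cv2.COLOR_RGB2BGR); u=proj(f,[.52,-.02,.03])[0].astype(int)
for n in('catch_long','catch_end'):
  for d in regions_of('scene',n)[:2]: print(n,round(d['conf'],2),d['region'].sum(),d['point'])
P=pt(q,0,-.055-.03); plan([*P,.008],259,8)"
```

```text
scene 0.62 1184
side 0.59 2538
case [ 0.5203 -0.0353  1.3463] deg 77.1 cost 0.049
tool in case [ 0.0096 -0.1043] rel u,v [-0.2247 -0.0852]
catch_end 0.16 489 [366.9, 272.3]
p [ 0.6233 -0.049   0.1351] psi -101.7 tilt [ 0.053 -0.996  0.074] F [ 0.3 -0.8 -0.2] t 35.4 j6 1.12
0.002 0.105 -0.023 -0.003 1; 0.002 0.105 -0.023 -0.003 1; 0.002 0.105 -0.023 -0.003 1; 0.002 0.105 -0.023 -0.003 1; 0.002 0.105 -0.023 -0.003 1; 0.002 0.105 -0.023 -0.003 1; 0.002 0.105 -0.023 -0.003 1; 0.002 0.105 -0.023 -0.003 1
```

Request:
servo_tool --increments "0 0.11 -0.01 0 1; 0 0.11 -0.015 0 1; 0 0.11 -0.02 0 1; 0 0.11 -0.02 0 1; 0 0.11 -0.02 0 1; 0 0.11 -0.025 0 1; 0 0.1 -0.025 0 1; 0 0.07 -0.025 0 1"

```text
time: 36.4
ee_pos: [0.5998, -0.0481, 0.0113]
eef_rot: [0.443, -0.514, 0.58, -0.451]
wrist_force: [1.4, 0.4, -0.3]
finger_gap: 0.0854
```

```bash
python3 -c "
from h import *
f=grab_frame('side'); im=cv2.cvtColor(f['image'],cv2.COLOR_RGB2BGR); u=proj(f,[.49,-.03,.03])[0].astype(int)
cv2.imwrite('pics/i.png',cv2.resize(im[u[1]-40:u[1]+40,u[0]-40:u[0]+40],(480,480),interpolation=2))
q=[.5203,-.0353,1.35]; gap(q)
c=SP-.2247*U;P=c-.066*V; plan([*P,.008],259,16)"
```

```text
tool in case [ 0.0045 -0.0792] rel u,v [-0.2248 -0.0853]
p [ 0.5986 -0.0482  0.0098] psi -101.6 tilt [ 0.051 -0.996  0.077] F [-1.9  0.5 -1.1] t 36.45 j6 1.07
0.001 -0.002 -0.041 -0.001 1; 0.001 -0.002 -0.041 -0.001 1; 0.001 -0.002 -0.041 -0.001 1; 0.001 -0.002 -0.041 -0.001 1; 0.001 -0.002 -0.041 -0.001 1; 0.001 -0.002 -0.041 -0.001 1; 0.001 -0.002 -0.041 -0.001 1; 0.001 -0.002 -0.041 -0.001 1; 0.001 -0.002 -0.041 -0.001 1; 0.001 -0.002 -0.041 -0.001 1; 0.001 -0.002 -0.041 -0.001 1; 0.001 -0.002 -0.041 -0.001 1; 0.001 -0.002 -0.041 -0.001 1; 0.001 -0.002 -0.041 -0.001 1; 0.001 -0.002 -0.041 -0.001 1; 0.001 -0.002 -0.041 -0.001 1
```

View pics/i.png

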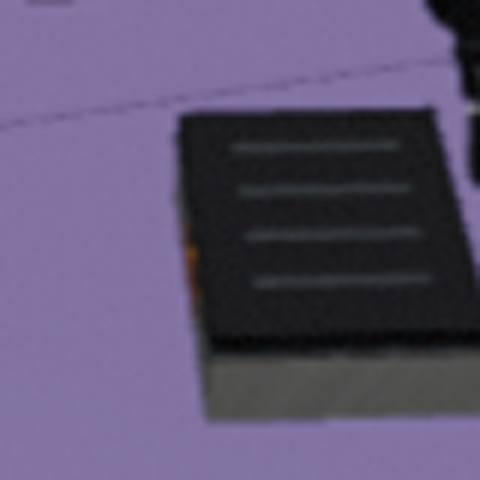

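Request:
servo_tool --increments "0 -0.002 -0.042 0 1; 0 -0.002 -0.042 0 1; 0.001 -0.002 -0.042 -0.003 1; 0.001 -0.002 -0.042 -0.003 1; 0.001 -0.002 -0.042 -0.003 1; 0.001 -0.002 -0.042 -0.003 1; 0.001 -0.002 -0.042 -0.003 1; 0.001 -0.002 -0.042 -0.003 1"

```text
time: 37.45
ee_pos: [0.5494, -0.0378, 0.0115]
eef_rot: [0.444, -0.51, 0.579, -0.456]
wrist_force: [3.6, -1.1, 0.2]
finger_gap: 0.0854
```

```bash
python3 -c "
from h import *
s,p,a,M=st()
q,F=findcase(p[:2]+.066*V,1.37,l=.001); gap(q)
c=SP-.2247*U;P=c-.066*V; plan([*P,.008],259,8)"
```

```text
scene 0.62 991
side 0.74 2502
case [ 0.479  -0.0283  1.3824] deg 79.2 cost 0.133
tool in case [ 0.0035 -0.0701] rel u,v [-0.2258 -0.0434]
p [ 0.5486 -0.038   0.011 ] psi -100.9 tilt [ 0.05  -0.995  0.083] F [ 0.5 -0.1 -1.5] t 37.65 j6 1.03
0.002 -0.001 -0.040 0.000 1; 0.002 -0.001 -0.040 0.000 1; 0.002 -0.001 -0.040 0.000 1; 0.002 -0.001 -0.040 0.000 1; 0.002 -0.001 -0.040 0.000 1; 0.002 -0.001 -0.040 0.000 1; 0.002 -0.001 -0.040 0.000 1; 0.002 -0.001 -0.040 0.000 1
```

Request:
servo_tool --increments "0 -0.001 -0.036 0 1; 0 -0.001 -0.036 0 1; 0 -0.001 -0.036 0 1; 0 -0.001 -0.036 0 1; 0 -0.001 -0.036 0 1; 0 -0.001 -0.036 0 1; 0 -0.001 -0.036 0 1; 0 -0.001 -0.036 0 1"

```text
time: 38.65
ee_pos: [0.5084, -0.029, 0.0109]
eef_rot: [0.443, -0.508, 0.58, -0.459]
wrist_force: [5.5, -2.2, 3.4]
finger_gap: 0.0853
```

Request:
servo_tool --increments "0 0 0.08 0 1; 0 -0.15 0.08 0 1; 0 -0.25 0.05 0.1 1; 0 -0.25 0 0.33 0.7; 0 0 0 0.33 0.7; 0.1 0 0 0.33 0.7; 0.1 0 0 0.33 0.7; 0.1 0 0 0.33 0.7"

```text
time: 39.65
ee_pos: [0.4895, -0.0624, 0.1042]
eef_rot: [0.141, -0.664, 0.716, -0.163]
wrist_force: [0.0, 0.1, 0.5]
finger_gap: 0.0725
```

```bash
python3 -c "
from h import *
q,F=findcase((.437,-.02),1.38,l=.001); gap(q)
P=pt(q,-.075-.035,0); plan([*P,.09],169,8,.7)"
```

```text
scene 0.74 1154
side 0.8 2475
case [ 0.4384 -0.0209  1.3898] deg 79.6 cost 0.075
tool in case [-0.031  -0.0588] rel u,v [-0.2263 -0.0021]
p [ 0.4906 -0.062   0.1049] psi -154.6 tilt [-0.016 -0.997  0.079] F [1.8 0.1 0.3] t 39.85 j6 0.15
0.078 0.013 0.024 0.152 0.7; 0.076 0.013 0.030 0.152 0.7; 0.074 0.013 0.036 0.152 0.7; 0.071 0.013 0.042 0.152 0.7; 0.067 0.013 0.047 0.152 0.7; 0.063 0.013 0.052 0.152 0.7; 0.059 0.013 0.057 0.152 0.7; 0.054 0.013 0.062 0.152 0.7
```

Request:
servo_tool --increments "0.078 0.01 0.024 0.15 0.7; 0.076 0.01 0.03 0.15 0.7; 0.074 0.01 0.036 0.15 0.7; 0.07 0.01 0.042 0.15 0.7; 0.067 0.01 0.047 0.15 0.7; 0.063 0.013 0.052 0.15 0.7; 0.06 0.013 0.057 0.15 0.7; 0.054 0.013 0.062 0.15 0.7"

```text
time: 40.85
ee_pos: [0.4187, -0.1285, 0.0895]
eef_rot: [-0.08, -0.683, 0.725, 0.048]
wrist_force: [-0.1, 0.6, 0.1]
finger_gap: 0.0727
```

```bash
python3 -c "
from h import *
q=[.4384,-.0209,1.3898]; gap(q)
P=pt(q,-.075-.028,0); plan([*P,.006],169,8,.7)"
```

```text
tool in case [-0.1094 -0.    ] rel u,v [-0.2263 -0.0021]
p [ 0.4187 -0.1285  0.0895] psi 169.7 tilt [-0.05  -0.997  0.056] F [-0.1  0.6  0.1] t 40.85 j6 -0.35
0.004 0.069 -0.009 0.003 0.7; 0.004 0.069 -0.009 0.003 0.7; 0.004 0.069 -0.009 0.003 0.7; 0.004 0.069 -0.009 0.003 0.7; 0.004 0.069 -0.009 0.003 0.7; 0.004 0.069 -0.009 0.003 0.7; 0.004 0.069 -0.009 0.003 0.7; 0.004 0.069 -0.009 0.003 0.7
```

Request:
servo_tool --increments "0.004 0.07 0 0 0.7; 0.004 0.07 0 0 0.7; 0.004 0.07 -0.01 0 0.7; 0.004 0.07 -0.01 0 0.7; 0.004 0.07 -0.01 0 0.7; 0.004 0.07 -0.01 0 0.7; 0.004 0.065 -0.01 0 0.7; 0.004 0.06 -0.01 0 0.7"

```text
time: 41.85
ee_pos: [0.4196, -0.1228, 0.0008]
eef_rot: [-0.076, -0.683, 0.725, 0.045]
wrist_force: [0.5, -0.0, 0.3]
finger_gap: 0.0725
```

```bash
python3 -c "
from h import *
q=[.4384,-.0209,1.3898]; gap(q)
P=SP-(.1+.086)*U; plan([*P,.008],169,16,.7)"
```

```text
tool in case [-0.1036  0.0002] rel u,v [-0.2263 -0.0021]
p [ 0.4196 -0.1228  0.0008] psi 170.2 tilt [-0.048 -0.997  0.056] F [ 0.5 -0.   0.3] t 41.85 j6 -0.39
-0.000 -0.006 -0.060 0.003 0.7; -0.000 -0.006 -0.060 0.003 0.7; -0.000 -0.006 -0.060 0.003 0.7; 0.000 -0.006 -0.060 0.003 0.7; 0.000 -0.006 -0.060 0.003 0.7; 0.000 -0.006 -0.060 0.003 0.7; 0.000 -0.006 -0.060 0.003 0.7; 0.000 -0.006 -0.060 0.003 0.7; 0.000 -0.006 -0.060 0.003 0.7; 0.001 -0.006 -0.060 0.003 0.7; 0.001 -0.006 -0.060 0.003 0.7; 0.001 -0.006 -0.060 0.003 0.7; 0.001 -0.006 -0.060 0.003 0.7; 0.001 -0.006 -0.060 0.003 0.7; 0.001 -0.006 -0.060 0.003 0.7; 0.001 -0.006 -0.060 0.003 0.7
```

Request:
servo_tool --increments "0 -0.01 -0.04 0.003 0.7; 0 -0.01 -0.05 0.003 0.7; 0 -0.008 -0.06 0.003 0.7; 0 -0.006 -0.06 0.003 0.7; 0 -0.004 -0.06 0.003 0.7; 0 -0.004 -0.06 0.003 0.7; 0 -0.004 -0.06 0.003 0.7; 0 -0.004 -0.06 0.003 0.7"

```text
time: 42.85
ee_pos: [0.4305, -0.0521, 0.0042]
eef_rot: [-0.08, -0.682, 0.725, 0.051]
wrist_force: [-0.1, -2.9, -2.0]
finger_gap: 0.0726
```

```bash
python3 -c "
from h import *
s,p,a,M=st()
q,F=findcase(p[:2]+.087*U,1.38,l=.001); gap(q)
P=SP-(.1+.086)*U; plan([*P,.008],169,8,.7)"
```

```text
scene 0.78 1238
side 0.92 858
case [0.4447 0.0352 1.3473] deg 77.2 cost 0.35
tool in case [-0.0882 -0.0062] rel u,v [-0.17    0.0024]
p [ 0.4312 -0.0522  0.0045] psi 169.5 tilt [-0.047 -0.997  0.056] F [-0.5 -0.3  0.6] t 43.05 j6 -0.57
0.000 -0.006 -0.060 0.002 0.7; 0.000 -0.006 -0.060 0.002 0.7; 0.000 -0.006 -0.060 0.002 0.7; 0.000 -0.006 -0.060 0.002 0.7; 0.000 -0.006 -0.060 0.002 0.7; 0.001 -0.006 -0.060 0.002 0.7; 0.001 -0.006 -0.060 0.002 0.7; 0.001 -0.006 -0.060 0.002 0.7
```

Request:
servo_tool --increments "-0.002 -0.005 -0.058 0.001 0.7; -0.002 -0.005 -0.058 0.001 0.7; -0.002 -0.005 -0.058 0.001 0.7; -0.002 -0.005 -0.058 0.001 0.7; -0.002 -0.005 -0.058 0.001 0.7; -0.002 -0.005 -0.058 0.001 0.7; -0.002 -0.005 -0.058 0.001 0.7; -0.002 -0.005 -0.058 0.001 0.7"

```text
time: 44.05
ee_pos: [0.4457, 0.0194, 0.006]
eef_rot: [-0.081, -0.681, 0.725, 0.054]
wrist_force: [0.2, -2.6, -1.9]
finger_gap: 0.0723
```

```bash
python3 -c "
from h import *
s,p,a,M=st(); print(rel(p))
q,F=findcase(p[:2]+.087*U,1.38,l=.001); gap(q)
q1,_=fit([(F['scene'],mask('scene','case',F['scene'],[*q[:2],.025])[0])],case(.001,.013),q); print(q1,rel(q1))
P=SP-(.1+.086)*U; plan([*P,.008],169,8,.7)
f=F['scene']; im=cv2.cvtColor(f['image'],cv2.COLOR_RGB2BGR); u=proj(f,[.465,.15,.03])[0].astype(int)
cv2.imwrite('pics/j.png',cv2.resize(im[u[1]-45:u[1]+45,u[0]-45:u[0]+45],(540,540),interpolation=2))"
```

```text
(np.float64(-0.18535904281666685), np.float64(-0.001553404077438947))
scene 0.65 1460
side 0.88 860
case [0.4611 0.1067 1.3832] deg 79.3 cost 0.335
tool in case [-0.0885 -0.0018] rel u,v [-0.0966 -0.    ]
[0.46038218 0.10712169 1.38093204] (np.float64(-0.09639033353799205), np.float64(0.0007392617742522487))
p [0.4461 0.0191 0.0063] psi 169.2 tilt [-0.045 -0.997  0.057] F [-0.3 -0.6 -0.2] t 44.3 j6 -0.73
0.002 -0.001 0.001 0.001 0.7; 0.002 -0.001 0.001 0.001 0.7; 0.002 -0.001 0.001 0.001 0.7; 0.002 -0.001 0.001 0.001 0.7; 0.002 -0.001 0.001 0.001 0.7; 0.002 -0.001 0.001 0.001 0.7; 0.002 -0.001 0.001 0.001 0.7; 0.002 -0.001 0.001 0.001 0.7
```

View pics/j.png

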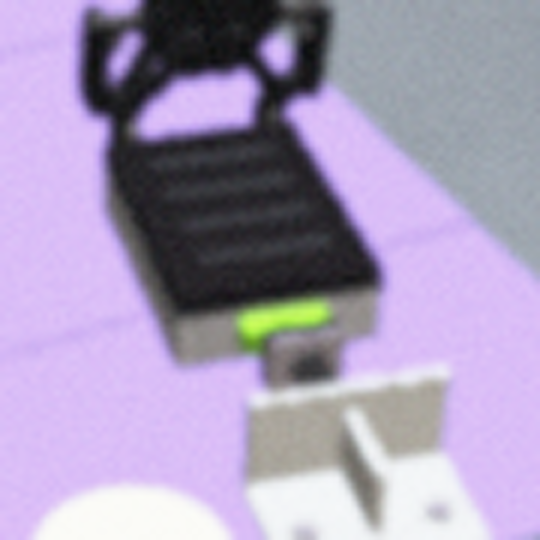

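Request:
servo_tool --increments "0 -0.001 -0.022 0 0.7; 0 -0.001 -0.022 0 0.7; 0 -0.001 -0.02 0 0.7; 0 -0.001 -0.02 0 0.7; 0 -0.001 -0.02 0 0.7; 0 -0.001 -0.018 0 0.7; 0 -0.001 -0.018 0 0.7; 0 -0.001 -0.018 0 0.7"

```text
time: 45.3
ee_pos: [0.4473, 0.0362, 0.0066]
eef_rot: [-0.08, -0.677, 0.729, 0.057]
wrist_force: [-0.1, -9.9, 3.1]
finger_gap: 0.0726
```

```bash
python3 -c "
from h import *
s,p,a,M=st(); print(rel(p),M[2].round(3))
q,F=findcase(p[:2]+.088*U,1.38,l=.001,e=.002,cams=('scene',)); gap(q)"
```

```text
(np.float64(-0.16846320578170043), np.float64(3.423497326132137e-05)) [-0.04  -0.997  0.07 ]
scene 0.85 1367
case [0.4635 0.1253 1.3581] deg 77.8 cost 0.124
tool in case [-0.0903 -0.003 ] rel u,v [-0.078   0.0011]
```

Same gentle steps as before.

Request:
servo_tool --increments "0 0 -0.013 0 0.7; 0 0 -0.013 0 0.7; 0 0 -0.013 0 0.7; 0 0 -0.013 0 0.7; 0 0 -0.013 0 0.7; 0 0 -0.013 0 0.7; 0 0 -0.013 0 0.7; 0 0 -0.013 0 0.7"

```text
time: 46.4
ee_pos: [0.4471, 0.0406, 0.0069]
eef_rot: [-0.079, -0.67, 0.736, 0.061]
wrist_force: [1.3, -12.5, 3.7]
finger_gap: 0.0723
```

```bash
python3 -c "
from h import *
s,p,a,M=st(); print(rel(p),M[2].round(3))
q,F=findcase(p[:2]+.09*U,1.38,l=.001,e=.002,cams=('scene',)); gap(q)"
```

```text
(np.float64(-0.16423237690720383), np.float64(0.0010487302184912564)) [-0.035 -0.995  0.09 ]
scene 0.76 1380
case [0.4634 0.1299 1.3608] deg 78.0 cost 0.117
tool in case [-0.0907 -0.0028] rel u,v [-0.0734  0.0022]
```

Request:
servo_tool --increments "0 0 -0.014 0 0.7; 0 0 -0.014 0 0.7; 0 0 -0.014 0 0.7; 0 0 -0.014 0 0.7; 0 0 -0.012 0 0.7; 0 0 0 0 0.7; 0 0 0.05 0 0.7; 0 0 0.08 0 0.7"

```text
time: 47.5
ee_pos: [0.4434, 0.0218, 0.0097]
eef_rot: [-0.079, -0.664, 0.741, 0.064]
wrist_force: [-0.8, 0.2, 0.9]
finger_gap: 0.0725
```

Request:
servo_tool --increments "0 0 0.1 0 0.7; 0 -0.2 0.1 0 0.7; 0 -0.3 0 0 0.7; 0 -0.3 0 0 0.7; 0 0 0.2 0 0.7; 0 0 0.2 0 0.7; 0 0 0.1 0 0.7; 0 0 0 0 0.7"

```text
time: 48.5
ee_pos: [0.4182, -0.0742, 0.145]
eef_rot: [-0.08, -0.665, 0.74, 0.064]
wrist_force: [0.4, -0.2, -0.1]
finger_gap: 0.0724
```

```bash
python3 -c "
from h import *
q,F=findcase((.463,.127),1.38,l=.001,e=.001); gap(q)
for c in F:
    for l in landmark_of(c,'pad_face')[:3]: print(c,round(l['conf'],2),np.round(rel(onz(F[c],l['point'],.022)),4))
o=[]
for c in F:
    f=F[c]; im=cv2.cvtColor(f['image'],cv2.COLOR_RGB2BGR); u=proj(f,[.465,.16,.03])[0].astype(int)
    o.append(cv2.resize(im[u[1]-40:u[1]+40,u[0]-40:u[0]+40],(390,390),interpolation=2))
cv2.imwrite('pics/k.png',np.hstack(o)); print(st()[1])"
```

```text
scene 0.7 1398
side 0.64 1657
case [0.4644 0.1274 1.3632] deg 78.1 cost 0.151
tool in case [-0.2055  0.0034] rel u,v [-0.0757  0.0007]
scene 0.75 [0.2624 0.1612]
scene 0.62 [-0.0094 -0.0005]
scene 0.5 [0.0132 0.3327]
side 0.72 [0.2698 0.1658]
side 0.68 [0.0151 0.3278]
[ 0.41876421 -0.07288774  0.14479865]
```

View pics/k.png

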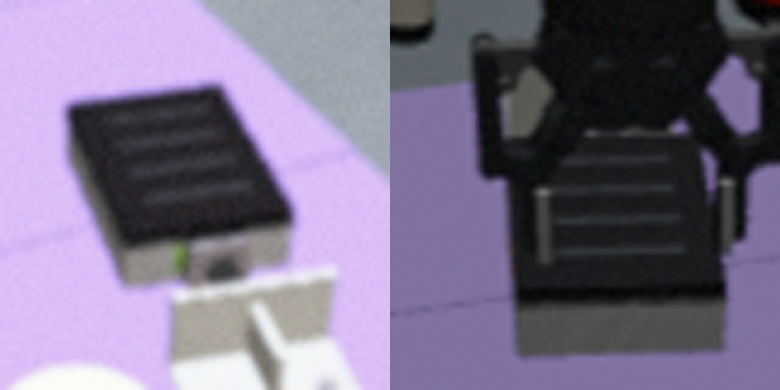

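```bash
python3 -c "
from h import *
r.close_job(); print(sensors.read_state()['time'])"
```

```text
the job is handed in; nothing more can be done
the job is handed in; nothing more can be done
```

I pressed both catches in against the pad of the white stop, first the orange and then, after a quarter turn, the green. I handed the job in at about 49 s; no verdict is reported.

**How it went:** Dragging the case by pressing on its lid slipped, did not move it, and left the gripper tilted about 5°. After that I pushed it with the open fingers on its sides only. They straddled a catch whenever they worked on a catch side.

**Last checks:**
- **Catches:** The final fit put the case centre 75.7 mm from the pad's rest plane; fully in is 76 mm. Both catches looked nearly flush in the crops. The orange catch was last seen only at a grazing angle.
- **Pad:** The largest wrist force I read while pressing was about 13 N. The pad gave an estimated 3–4 mm of its 20 mm, and the camera fits show it sprung out again.
- **Case and arm:** The case lies flat, with the arm raised clear of it.

**Less certain:**
- **Occluded fits:** Fits with the arm in view had poor overlap scores. The last one was only moderate (0.15), so positions are good to a few mm.
- **Pad readings:** One network reading placed the pad face 9 mm in front of its rest plane, which disagrees with the other evidence and which I took as an error.
- **Bystanders:** I did not measure the bottles, tub and bowl again. The arm stayed well clear of them.

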